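Switch off the foraging wheel, hang its treat board, switch on again

ROBOT

A 6-joint arm with a two-finger parallel gripper is mounted at the origin on the work surface. World frame = base frame: x ahead of the robot, y to its left, z up, the work surface at z = 0. Lengths are in m, angles in rad, forces in N, time in s.
With the tool pointing down it reaches from about 0.425 to 0.925 m from the base axis. Payload 12.5 kg.
Tool frame: the origin (TCP) lies on the mounting face of the last link; the fingertips stand 173 mm ahead of it and the grasp point (between the pads) lies 155 mm ahead of it (arm.grip_point_offset is the distance from the TCP to the grasp point, in m); y points along the fingers, z is the direction in which the jaws open and shut, and the axes are right-handed (so a half turn about y gives the same grasp; the last joint's range is limited). The gripper opens to 85 mm and grips with 20 to 120 N. Pads are 22 mm wide; open, the fingers measure 114 mm over their backs; the gripper's body (76 mm by 85 mm) begins 54 mm behind the grasp point. The pads swing forward as they close: fully open they stand 13 mm farther back than shut.
Start: joints at [1.224, 0.491, 1.559, -0, 1.092, -0.106], TCP at [0.149, 0.607, 0.405] pointing down, gripper open.
Joint ranges: [-3.1, 3.1], [-0.84, 2.19], [0.05, 2.79], [-1.13, 4.28], [0.06, 2.93], [-2.69, 2.69]. Speed limits (rad/s): [2.22, 2.22, 2.79, 3.14, 3.14, 3.14].

INTERFACE

Orientations are given as a unit quaternion [x, y, z, w].
In Python, from cell import arm, eyes gives the robot as it stands.
- The arm moves only by the tool arm_command, never from a script. Its argument "increments" is text: rows parted by semicolons, each of 4 numbers parted by spaces: the shift along the tool's x, y, z in cm, then the turn about the tool's y in degrees. In form: tx ty tz turn; .... A call has 1 to 12 rows; each row shifts and turns the pose as measured when the row begins, along the tool's axes as they then stand; what a row does not reach is not made up. A row lasts 1/10 s, in which the tool goes at most 50 mm and 8.59 degrees, less where a joint would pass 70% of its speed; a pose out of reach is approached as far as the arm can. A call with a gripper value outside its range is refused whole. "claw" is the gripper command: -1 is shut, 1 is fully open, values between are in proportion, set as the call begins (left out, the last holds). The fingers move at their own pace and stop on an object; "grip_force" is the grip in N (left out, the last holds). Time passes only in rows, so rows that do not move let the fingers close. It gives the time, the measured TCP pose, the force and the opening at its end, in the units of the state.
- arm.observe(): the state, without advancing time (a new reading comes with each control period).
- eyes.read_camera(name): name is "side" or "top" or "wrist"; returns a dict with "color" (400x640x3 uint8, blue, green, red), "K" (3x3 intrinsics, pixels), "dist_coeffs" ([k1, k2, p1, p2, k3] as OpenCV has them; the pictures are not rectified), "R" (3x3) and "t" (3): a world point X has camera coordinates R X + t. Camera axes: x right, y down, z forward; pixel columns grow to the right and rows downward; lengths in m; the calibration is good to about 2 mm. A picture is of the moment at which its call begins. There is no depth.
- arm.close_job(): hands the job in, once; it reports no verdict.
The state is a dict: "time": time; "joints": joint angles; "qvel": joint speeds; "effort": joint torques, N m; "tool_pos": TCP position; "orientation": TCP orientation; "force": force on the tool from outside, world axes, zero at the start; "ft_torque": the same for the moment, N m; "grip_width": finger opening in m.
Only numpy, scipy, OpenCV 4.12 (cv2) and the standard library are available. Lean on these libraries where they do the work, as an engineer would, in place of code of your own. Each camera call takes 0.05 s, during which the arm holds its last target.

TASK

Stop the bird's foraging wheel by pulling the knob on the switch box all the way out to its detent, and leave it out while you take the birch board from its rack, hang it by its two holes on the stand's two pins, back against the crossbar, and let it go. Then push the knob fully home again to restart the wheel, with the board left hanging. Leave the cup, pot and birch discs where they are.

Things in the scene. Friction and masses are not known exactly. Their poses are not given: they have to be found in the camera images.
- stand: Fixed stand of the foraging wheel. Origin: on the counter below the middle of the steel crossbar; x runs to the back (away from the robot at zero yaw), y along the crossbar to the left, z up. Birch base 16 mm thick, x -55 to 95, y -110 to 290 mm. Crossbar 130 mm long, 16 x 16 mm, centre 135 mm up, on two posts at y +50 and -50 mm; nothing stands above it.
- wheel (a point): Centre of the front face of the stand's upright teal wheel, 205 mm to the left of the crossbar's middle and 115 mm up: 160 mm across, 30 mm thick to the back, with a turning knob reaching 36 mm forward. It is only to be kept clear of.
- pins (a point): Where the middle of the board's two holes lies when the board hangs against the crossbar: midway between the two pins, 14 mm in front of the crossbar's centre line, 133 mm up; axes as the stand's. The round steel pins, 10 mm thick, stand at y +50 and -50 mm, come forward (-x) from the crossbar's middle height and rise by 15 degrees.
- pin_tip (a point): Midway between the rounded tips of the two pins, on their axes: 41 mm in front of the crossbar's centre line, 146 mm up (the rounding adds 5 mm). Axes as the stand's.
- board: Loose birch treat board, 130 g, 12 mm thick, alike from both sides: a panel 160 mm wide, 100 mm tall, and centred on top a grip tab 60 mm wide, 50 mm tall (150 mm overall). Two round through holes, 25 mm across, 100 mm apart, centres 78 mm above the lower edge. Starts upright in the rack. Origin: middle of the lower edge; x through the thickness, y along the width, z up to the tab.
- holes (a point): Midway between the centres of the board's two holes, 78 mm above its lower edge and in the middle of its thickness. Axes as the board's.
- rack: Fixed wooden rack: base 100 x 140 x 14 mm, two walls 10 mm thick, 120 mm long along y, up to 50 mm above the counter, with a 14 mm slot along y between them. Origin: on the counter at its centre. The board stands in the slot on the base, lower edge 14 mm above the counter: lift it 36 mm to come free.
- switch_box: Fixed white box, 100 x 100 x 60 mm, with the wheel motor's push-pull knob switch on top. Origin: on the counter at its centre; z up. It may stand on either side, the rack on the other.
- knob (a joint): How far the push-pull knob is drawn straight up out of the switch box: 0 m = fully home (motor runs), 0.020 m = out at its detent (motor off). Hard stops at both ends; a friction catch of about 4 N holds it wherever it is left, so carry it all the way to the stop. It does not turn.
- knob_top (a point): Centre of the knob's flat top, on its axis. Black round head, 40 mm across at the sides, flaring in the topmost 12 mm to a 46 mm lip, 30 mm tall, on a 14 mm stem, over the middle of the switch box. Knob home: top 100 mm, head's underside 70 mm above the counter (10 mm above the box); pulled out: 20 mm more.
- cup: Bystander: stainless steel cup, 72 mm across, 85 mm tall, origin at the centre of its underside.
- pot: Bystander: white ceramic pot with two small side handles, 120 mm across without them, 100 mm tall, origin at the centre of its underside.
- disc0: Bystander: birch disc, 70 mm across, 12 mm thick, lying flat on the counter, origin at the centre of its underside.
- disc1: Bystander: birch disc, 70 mm across, 12 mm thick, lying flat on the counter, origin at the centre of its underside.
- disc2: Bystander: birch disc, 70 mm across, 12 mm thick, lying flat on the counter, origin at the centre of its underside.
Things that resemble listed ones, but are neither listed nor needed, are in the scene too. There is more than one size of the board; the job needs the smaller.

How it is judged:
On the way, in this order (a step that is already met when the one before it is completed fails the run):
1. the knob is pulled out to its detent (value of joint knob above 0.016 m), for 0.2 s.
2. with the knob still out, the board hangs on both pins and has been let go (x of holes in the frame of pins between -0.013 and 0.008 m and y of holes in the frame of pins between -0.012 and 0.012 m and z of holes in the frame of pins between -0.01 and 0.01 m and angle between the y axis of holes and the y axis of pins, either way round below 0.12 rad and angle between board's own z axis and vertical below 0.2 rad and contact force between the fingers and board below 0.2 N and linear speed of board below 0.02 m/s and value of joint knob above 0.016 m), for 0.3 s.
3. the knob is pushed fully home, the board still hanging (x of holes in the frame of pins between -0.013 and 0.008 m and y of holes in the frame of pins between -0.012 and 0.012 m and z of holes in the frame of pins between -0.01 and 0.01 m and angle between the y axis of holes and the y axis of pins, either way round below 0.12 rad and angle between board's own z axis and vertical below 0.2 rad and value of joint knob below 0.003 m), for 0.2 s.
At the end, for the whole second after the job is handed in: The knob is home (within 3 mm) and the board hangs at rest and released on both pins: the middle of its holes within 13 mm in front of, 12 mm beside and 10 mm above or below its seat at the crossbar, its width along the crossbar within 0.12 rad, upright within 0.2 rad (all of step 3 and contact force between the fingers and board below 0.2 N and linear speed of board below 0.02 m/s); the robot touches nothing.
It fails at once if the board is out of its rack and not yet hung while the knob is in (distance of board from where it was at the start of the episode above 0.06 m and value of joint knob below 0.008 m and not (x of holes in the frame of pins between -0.013 and 0.008 m and y of holes in the frame of pins between -0.012 and 0.012 m and z of holes in the frame of pins between -0.01 and 0.01 m and angle between the y axis of holes and the y axis of pins, either way round below 0.12 rad and angle between board's own z axis and vertical below 0.2 rad)).
It fails at once if a bystander is moved by more than 30 mm or tipped (distance of any of cup, pot, disc0, disc1, disc2 from where it was at the start of the episode above 0.03 m or angle between any of cup, pot, disc0, disc1, disc2's own z axis and vertical above 0.5 rad).
It also fails if it takes over 64 s, if anything falls off the work surface, if the arm or the gripper's body presses on something with over 40 N, if the wrist force passes 120 N, or if a joint passes its speed limit or range.

## Working session

There is one attempt and no reset: what is moved stays moved. The work goes in short steps, Python scripts to look and compute and a tool call to move; the robot and the scene stay as the last step left them, time stands still between calls to the robot, and variables do not carry over. Pictures are saved under pics/ and viewed, and the job is handed in when it is done.

Besides the shell and the picture viewer there is one more tool, called by a JSON object that holds its "name" and its "arguments", one argument or row to a line. arm_command: Moves the arm, as the interface text tells. Its arguments: {"type":"object","properties":{"increments":{"type":"string"},"claw":{"type":"number"},"grip_force":{"type":"number"}},"required":["increments"]}

```bash
mkdir -p pics; ls; python3 - <<'E'
from cell import arm, eyes
import cv2,json,numpy as np
s=arm.observe(); print({k:np.round(v,4).tolist() for k,v in s.items()})
for n in ("side","top","wrist"):
    c=eyes.read_camera(n); cv2.imwrite(f"pics/{n}0.png",c["color"])
    np.savez(f"{n}0.npz",**c)
    print(n,np.round(c["K"],1).tolist(),np.round(c["dist_coeffs"],3),np.round(-c["R"].T@c["t"],3),np.round(c["R"],2).tolist())
E
```

```text
pics
{'time': 0.0, 'joints': [1.2244, 0.4916, 1.5594, -0.0, 1.0917, -0.1056], 'qvel': [0.0014, -0.0012, -0.0016, 0.0002, -0.0013, -0.0012], 'effort': [0.0021, -61.8449, -26.16, -0.0, 0.004, 0.0001], 'tool_pos': [0.149, 0.607, 0.4041], 'orientation': [0.7024, -0.085, 0.0848, -0.7016], 'force': [0.3953, -0.8992, 0.3263], 'ft_torque': [-0.0381, -0.0302, 0.0384], 'grip_width': 0.0854}
side [[452.6, 0.0, 323.6], [0.0, 452.6, 202.9], [0.0, 0.0, 1.0]] [-0.034  0.     0.     0.     0.   ] [ 0.373 -0.786  1.027] [[1.0, -0.07, 0.01], [-0.04, -0.74, -0.68], [0.05, 0.67, -0.74]]
top [[397.8, 0.0, 319.0], [0.0, 397.8, 201.1], [0.0, 0.0, 1.0]] [-0.082  0.     0.     0.     0.   ] [0.207 0.059 1.371] [[0.02, -1.0, 0.01], [-0.98, -0.02, -0.19], [0.19, -0.01, -0.98]]
wrist [[353.1, 0.0, 323.5], [0.0, 353.1, 199.8], [0.0, 0.0, 1.0]] [0.016 0.    0.    0.    0.   ] [0.081 0.625 0.372] [[0.24, 0.97, -0.0], [0.93, -0.23, 0.28], [0.27, -0.07, -0.96]]
```

View pics/side0.png

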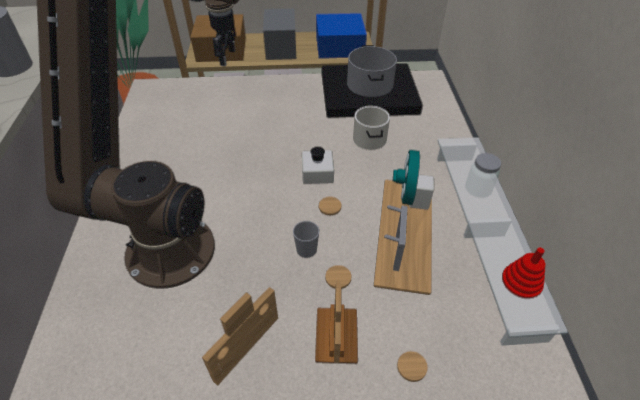

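View pics/top0.png

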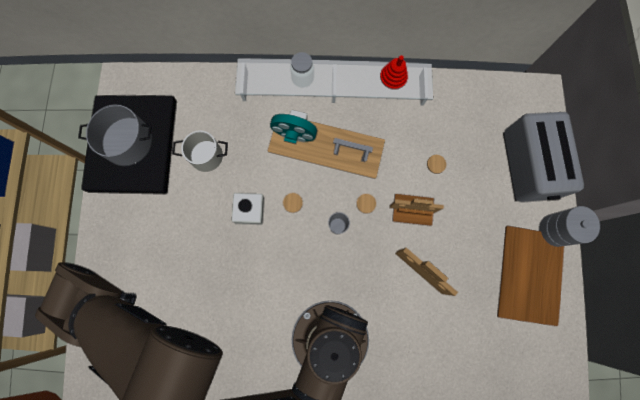

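View pics/wrist0.png

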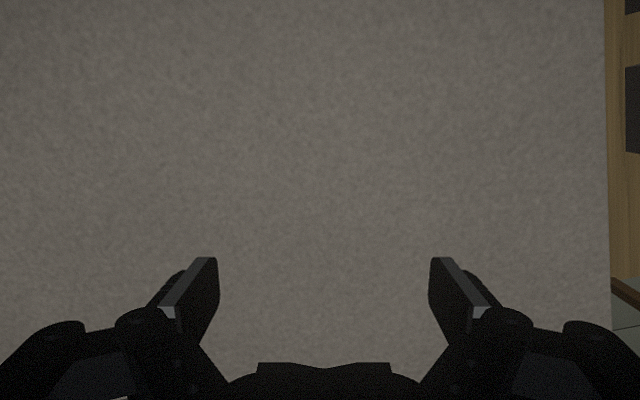

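Lookalikes, top view. Boards: the rack board at (415,205), and a larger free-standing one at (427,270). White pot at (200,148), against the steel pot at (118,133) on the hob. The switch box at (247,207) is the only one of its kind. Next I'll check these in crops.

```bash
cat > h.py <<'E'
import numpy as np,cv2
def load(f): return dict(np.load(f))
def cam(c): 
    return c["K"],c["dist_coeffs"],c["R"],c["t"]
def proj(c,X):
    K,d,R,t=cam(c); p,_=cv2.projectPoints(np.atleast_2d(np.array(X,float)),cv2.Rodrigues(R)[0],t,K,d); return p[:,0]
def ray(c,uv):
    K,d,R,t=cam(c); n=cv2.undistortPoints(np.array(uv,float).reshape(1,1,2),K,d)[0,0]
    return -R.T@t, R.T@np.array([n[0],n[1],1])
def onz(c,uv,z):
    o,r=ray(c,uv); return o+r*(z-o[2])/r[2]
def tri(obs):
    A=np.zeros((3,3));b=np.zeros(3);L=[]
    for c,uv in obs:
        o,r=ray(c,uv); r=r/np.linalg.norm(r);P=np.eye(3)-np.outer(r,r);A+=P;b+=P@o;L.append((o,r))
    x=np.linalg.solve(A,b); return x,[np.linalg.norm(np.cross(x-o,r)) for o,r in L]
def crop(c,x0,y0,x1,y1,k,f,pts=None):
    im=c["color"].copy()[y0:y1,x0:x1]; im=cv2.resize(im,None,fx=k,fy=k,interpolation=cv2.INTER_CUBIC)
    for p in (pts if pts is not None else []): cv2.circle(im,(int(round((p[0]-x0+.5)*k)),int(round((p[1]-y0+.5)*k))),2,(0,0,255),-1)
    for i in range((x1-x0)//10+1): 
        if i%2==0: cv2.putText(im,str(x0+i*10),(i*10*k,10),0,.35,(255,0,0),1)
        cv2.line(im,(i*10*k,0),(i*10*k,4),(255,0,0))
    for i in range((y1-y0)//10+1): 
        cv2.putText(im,str(y0+i*10),(0,i*10*k+4),0,.35,(255,0,0),1)
    cv2.imwrite(f,im)
E
python3 - <<'E'
from h import *
t=load("top0.npz");s=load("side0.npz")
crop(t,220,100,400,230,4,"pics/t1.png"); crop(t,380,140,470,300,4,"pics/t2.png")
crop(s,290,140,440,290,4,"pics/s1.png"); crop(s,200,260,380,380,4,"pics/s2.png")
E
```

```text
(no output)
```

View pics/t1.png

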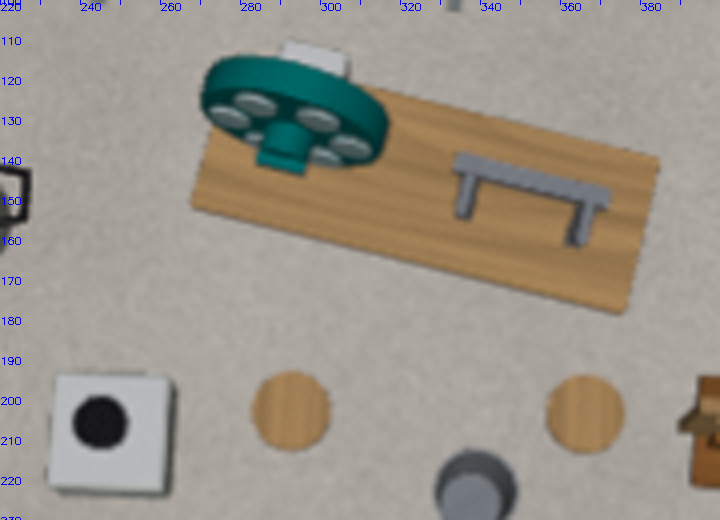

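View pics/t2.png

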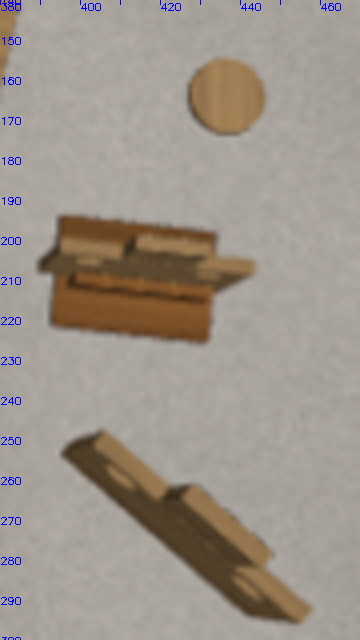

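View pics/s1.png

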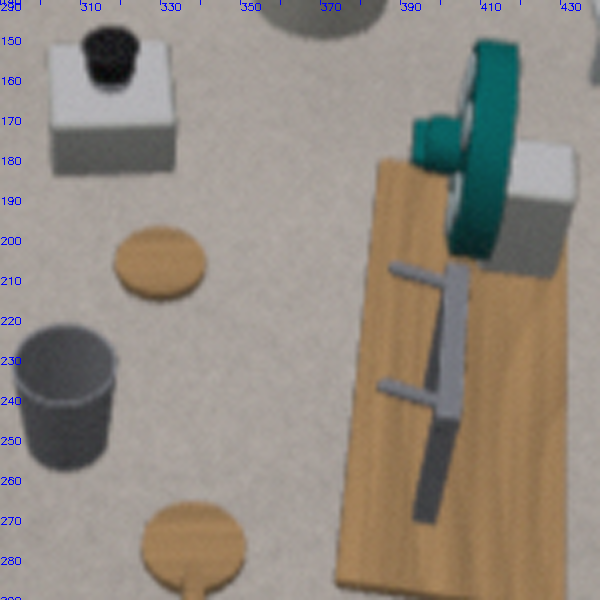

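View pics/s2.png

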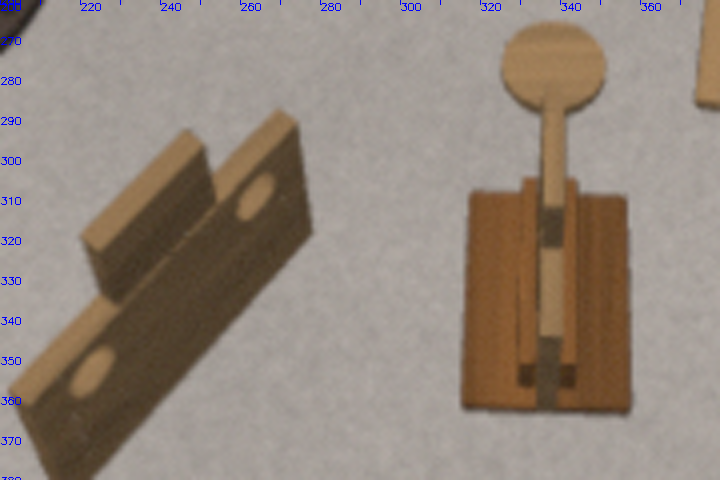

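```bash
cat > fit.py <<'E'
from h import *
from scipy.optimize import least_squares
def T(p,X):
    X=np.atleast_2d(X).astype(float); c,s=np.cos(p[2]),np.sin(p[2])
    return np.c_[p[0]+c*X[:,0]-s*X[:,1], p[1]+s*X[:,0]+c*X[:,1], X[:,2]]
def fit(obs,p0):
    def f(p): return np.concatenate([(proj(c,T(p,X))[0]-np.array(uv)) for c,uv,X in obs])
    r=least_squares(f,p0); return r.x,np.round(r.fun.reshape(-1,2),1).tolist()
t=load("top0.npz");s=load("side0.npz")
def A(u,v): return (220+u/4-.4,100+v/4-.4)
def B(u,v): return (380+u/4-.4,140+v/4-.4)
def C(u,v): return (290+u/4-.4,140+v/4-.4)
def D(u,v): return (200+u/4-.4,260+v/4-.4)
m=lambda *a: np.array(a)/1000
st=[(t,A(192,207),m(-55,290,16)),(t,A(625,313),m(-55,-110,16)),(t,A(658,158),m(95,-110,16)),
 (s,C(337,582),m(-55,-110,16)),(s,C(379,160),m(-55,290,16)),
 (t,A(456,152),m(8,65,143)),(t,A(612,190),m(8,-65,143)),(t,A(453,168),m(-8,65,143)),(t,A(606,208),m(-8,-65,143)),
 (s,C(391,266),m(-44,50,147)),(s,C(380,384),m(-44,-50,147)),(t,A(463,216),m(-45,50,147)),(t,A(576,243),m(-45,-50,147))]
ps,r=fit(st,[.6,0,0]); print("stand",ps,r)
bx=[(t,A(57,373),m(50,50,60)),(t,A(172,377),m(50,-50,60)),(t,A(165,493),m(-50,-50,60)),(t,A(50,488),m(-50,50,60)),
 (s,C(51,124),m(-50,-50,60)),(s,C(176,122),m(50,-50,60))]
pb,r=fit(bx,[.5,.3,0]); print("box",pb,r)
k=[(t,A(100,423)),(s,C(111,40))]; print("knob",tri(k), [onz(*q,.1) for q in k])
rk=[(t,B(59,215),m(50,70,14)),(t,B(217,232),m(50,-70,14)),(s,D(471,191),m(-50,70,14)),(s,D(628,196),m(50,70,14)),(s,D(462,408),m(-50,-70,14)),(s,D(630,412),m(50,-70,14))]
pr,r=fit(rk,[.5,-.2,0]); print("rack",pr,r)
tb=[(t,B(137,243),m(0,30,164)),(t,B(213,247),m(0,-30,164)),(s,D(553,207),m(0,-30,164)),(s,D(553,87),m(0,30,164))]
pt,r=fit(tb,pr); print("board",pt,r)
E
python3 fit.py
```

```text
stand [ 0.63055556 -0.05981133 -0.22631175] [[-1.1, -0.6], [0.3, -0.2], [0.9, -0.6], [-1.0, -0.9], [-0.7, -1.1], [0.4, -0.6], [0.3, -0.5], [-0.0, -0.0], [0.7, -0.5], [-0.7, 0.2], [-0.6, 0.1], [-0.7, -0.7], [1.3, -0.0]]
box [ 0.42944481  0.28555952 -0.00168998] [[-0.7, -0.6], [0.1, -0.9], [0.4, -0.5], [-0.8, 0.1], [-1.3, 1.1], [-0.3, 0.3]]
knob (array([0.43062861, 0.28707887, 0.10209895]), [np.float64(0.002348700706635407), np.float64(0.002348700706635397)]) [array([0.42862456, 0.28711974, 0.1       ]), array([0.4330849 , 0.29028594, 0.1       ])]
rack [ 0.44507326 -0.28624462 -0.09390353] [[0.7, -1.0], [0.5, -0.7], [-0.8, -0.0], [-0.2, -0.2], [-0.8, -0.4], [0.6, -0.2]]
board [ 0.44481465 -0.27504728 -0.06883188] [[-1.2, -0.7], [-1.3, 0.0], [0.1, -1.8], [-0.5, 4.1]]
```

```bash
cat > go.py <<'E'
from cell import arm
import numpy as np,sys
from scipy.spatial.transform import Rotation as R
def state():
    s=arm.observe(); M=R.from_quat(s["orientation"]).as_matrix(); return s,M
def need(x,y,z,zdir=None):
    # target TCP; zdir = desired heading (rad, world) of tool z (mod pi)
    s,M=state(); d=M.T@(np.array([x,y,z])-s["tool_pos"])
    h=np.arctan2(M[1,2],M[0,2]); out=0
    if zdir is not None: out=-(((zdir-h)+np.pi/2)%np.pi-np.pi/2)
    print("t",s["time"],"tcp",np.round(s["tool_pos"],4),"zhead",round(h,3),"need cm",np.round(d*100,2),"turn deg",round(np.degrees(out),1),"F",np.round(s["force"],1),"w",round(s["grip_width"],4),"j6",round(s["joints"][5],2))
E
python3 - <<'E'
from go import *
s,M=state(); print(M.round(3))
need(.431,.288,.405)
need(.431,.288,.253)
E
```

```text
[[ 0.971 -0.     0.238]
 [-0.238 -0.001  0.971]
 [-0.    -1.    -0.001]]
t 0.15 tcp [0.149  0.607  0.4043] zhead 1.33 need cm [ 34.99  -0.06 -24.25] turn deg 0.0 F [ 0.2 -0.   0.5] w 0.0854 j6 -0.11
t 0.15 tcp [0.149  0.607  0.4043] zhead 1.33 need cm [ 34.99  15.14 -24.24] turn deg 0.0 F [ 0.2 -0.   0.5] w 0.0854 j6 -0.11
```

{"name": "arm_command", "arguments": {
  "increments": "3.9 0 -2.7 0;3.9 0 -2.7 0;3.9 0 -2.7 0;3.9 0 -2.7 0;3.9 0 -2.7 0;3.9 0 -2.7 0;3.9 0 -2.7 0;3.9 0 -2.7 0;0 0 0 0;0 0 0 0",
  "claw": 1
}}

```text
time: 1.15
tool_pos: [0.4089, 0.3123, 0.4022]
orientation: [0.703, -0.085, 0.084, -0.701]
force: [-1.0, 0.2, -0.3]
grip_width: 0.0857
```

```bash
python3 - <<'E'
from go import *
from cell import eyes
import cv2
need(.431,.288,.405); need(.431,.288,.33)
c=eyes.read_camera("wrist"); np.savez("w1.npz",**c); cv2.imwrite("pics/w1.png",c["color"])
E
```

```text
t 1.15 tcp [0.4089 0.3123 0.4022] zhead 1.332 need cm [ 2.72 -0.28 -1.84] turn deg 0.0 F [-1.   0.2 -0.3] w 0.0857 j6 -0.81
t 1.15 tcp [0.4089 0.3123 0.4022] zhead 1.332 need cm [ 2.73  7.22 -1.82] turn deg 0.0 F [-1.   0.2 -0.3] w 0.0857 j6 -0.81
```

View pics/w1.png

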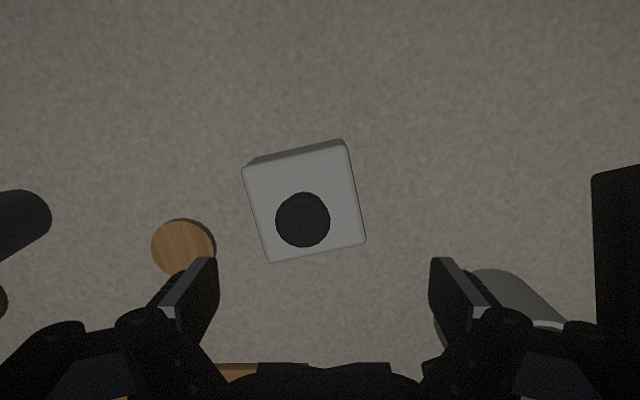

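The wrist view shows the knob's top centred at (303,219), with the box top's corners at (243,168), (346,143), (366,241) and (270,262).

```bash
python3 - <<'E'
from h import *
c=load("w1.npz"); g=cv2.cvtColor(c["color"],cv2.COLOR_BGR2GRAY)
m=(g[180:258,255:350]<65).astype(np.uint8); n,l,st,ce=cv2.connectedComponentsWithStats(m)
i=1+np.argmax(st[1:,4]); uv=ce[i]+[255,180]; print(uv,st[i],onz(c,uv,.1))
print(np.mean([onz(c,p,.06) for p in [(243,168),(346,143),(366,241),(270,262)]],axis=0))
from go import *
need(.431,.288,.25)
E
```

```text
[302.42700883 219.85191418] [  20   12   56   56 2377] [0.42817276 0.28995136 0.1       ]
[0.42844518 0.29096611 0.06      ]
t 1.2 tcp [0.4087 0.3127 0.4022] zhead 1.333 need cm [ 2.76 15.22 -1.83] turn deg 0.0 F [-0.1  0.5  0.4] w 0.0856 j6 -0.81
```

{"name": "arm_command", "arguments": {
  "increments": "1.3 0 -0.9 0;1.3 1.5 -1 0;0 4 0 0;0 3.5 0 0;0 3 0 0;0 2 0 0;0 0 0 0"
}}

```text
time: 1.9
tool_pos: [0.4247, 0.2949, 0.2586]
orientation: [-0.703, 0.079, -0.08, 0.703]
force: [-1.0, 0.0, 1.2]
grip_width: 0.0854
```

```bash
python3 - <<'E'
from go import *
need(.429,.2885,.247)
E
```

```text
t 1.9 tcp [0.4247 0.2949 0.2586] zhead 1.346 need cm [ 0.56  1.16 -0.53] turn deg 0.0 F [-1.   0.   1.2] w 0.0854 j6 -0.87
```

{"name": "arm_command", "arguments": {
  "increments": "0.4 0.6 -0.4 0;0.3 0.6 -0.3 0;0 0.2 0 0;0 0 0 0"
}}

```text
time: 2.3
tool_pos: [0.4299, 0.2879, 0.2461]
orientation: [-0.702, 0.077, -0.08, 0.703]
force: [0.2, -0.2, 0.9]
grip_width: 0.0855
```

{"name": "arm_command", "arguments": {
  "increments": "0 0 0 0;0 0 0 0;0 0 0 0;0 0 0 0;0 0 0 0;0 0 0 0",
  "claw": -1,
  "grip_force": 60
}}

```text
time: 2.9
tool_pos: [0.43, 0.2878, 0.2479]
orientation: [-0.702, 0.076, -0.081, 0.704]
force: [0.3, -0.5, -0.7]
grip_width: 0.0428
```

{"name": "arm_command", "arguments": {
  "increments": "0 0 0 0;0 -0.8 0 0;0 -0.8 0 0;0 -0.8 0 0;0 -0.6 0 0;0 0 0 0"
}}

```text
time: 3.5
tool_pos: [0.4298, 0.2881, 0.2728]
orientation: [0.703, -0.079, 0.078, -0.703]
force: [3.6, 3.3, 4.0]
grip_width: 0.042
```

{"name": "arm_command", "arguments": {
  "increments": "0 -0.4 0 0;0 0 0 0"
}}

```text
time: 3.7
tool_pos: [0.4302, 0.2884, 0.2734]
orientation: [0.703, -0.08, 0.077, -0.702]
force: [3.5, 1.2, 2.0]
grip_width: 0.0422
```

```bash
python3 - <<'E'
from go import *
from cell import eyes
from h import crop
need(.429,.2885,.27)
c=eyes.read_camera("side"); crop(c,270,90,390,200,6,"pics/s3.png")
E
```

```text
t 3.7 tcp [0.4302 0.2884 0.2734] zhead 1.348 need cm [-0.12  0.34 -0.02] turn deg 0.0 F [3.5 1.2 2. ] w 0.0422 j6 -0.89
```

View pics/s3.png

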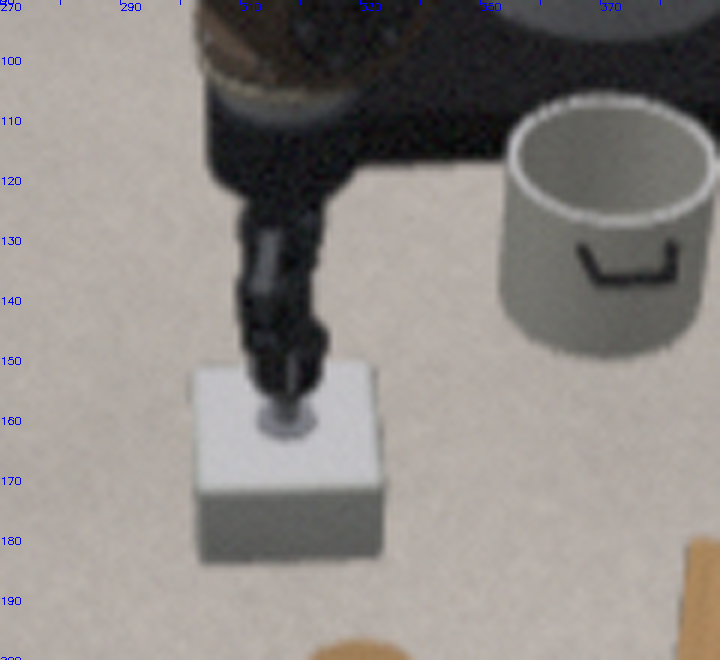

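{"name": "arm_command", "arguments": {
  "increments": "0 -0.7 0 0;0 -0.7 0 0"
}}

```text
time: 3.95
tool_pos: [0.4299, 0.2887, 0.2803]
orientation: [0.705, -0.083, 0.075, -0.701]
force: [17.3, 14.9, -73.8]
grip_width: 0.0418
```

{"name": "arm_command", "arguments": {
  "increments": "0 0 0 0;0 0 0 0;0 0 0 0;0 0 0 0;0 0 0 0;0 0 0 0",
  "claw": 1
}}

```text
time: 4.55
tool_pos: [0.4297, 0.2889, 0.2825]
orientation: [0.704, -0.083, 0.075, -0.701]
force: [-0.5, 0.1, -0.3]
grip_width: 0.0855
```

```bash
python3 - <<'E'
from go import *
from cell import eyes
from h import crop
need(.429,.2885,.27)
c=eyes.read_camera("side"); crop(c,270,90,390,200,6,"pics/s4.png")
E
```

```text
t 4.55 tcp [0.4297 0.2889 0.2825] zhead 1.348 need cm [-0.04  1.25 -0.05] turn deg 0.0 F [-0.5  0.1 -0.3] w 0.0855 j6 -0.89
```

View pics/s4.png

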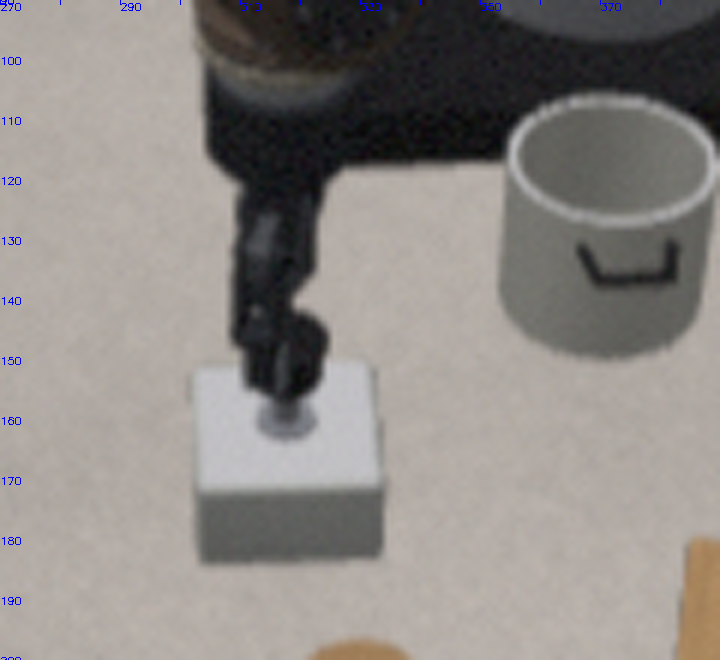

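```bash
cat >> go.py <<'E'
def plan(tgt,h,n):
    s,M=state(); p=np.array(s["tool_pos"]); h0=np.arctan2(M[1,2],M[0,2]); d=(np.array(tgt)-p)/n; dh=(h-h0)/n; o=[]
    for i in range(n):
        a=h0+dh*i; T=np.array([[np.sin(a),-np.cos(a),0],[0,0,-1],[np.cos(a),np.sin(a),0]])
        o.append(" ".join(f"{v:.1f}" for v in T@d*100)+f" {-np.degrees(dh):.1f}")
    print(np.linalg.norm(d),";".join(o))
E
python3 - <<'E'
from go import *
plan((.53,.0,.41),.55,9)
E
```

```text
0.03682068849305026 1.8 -1.4 -2.9 5.1;2.0 -1.4 -2.7 5.1;2.3 -1.4 -2.5 5.1;2.5 -1.4 -2.3 5.1;2.7 -1.4 -2.1 5.1;2.9 -1.4 -1.8 5.1;3.0 -1.4 -1.6 5.1;3.1 -1.4 -1.3 5.1;3.2 -1.4 -1.0 5.1
```

{"name": "arm_command", "arguments": {
  "increments": "0 -3 0 0;0 -4 0 0;0 -3.5 0 0;0 -2 0 0"
}}

```text
time: 5.0
tool_pos: [0.431, 0.2892, 0.4096]
orientation: [0.706, -0.084, 0.073, -0.7]
force: [0.4, -0.1, -0.6]
grip_width: 0.0854
```

```bash
python3 - <<'E'
from go import *
plan((.53,.0,.41),.55,9)
E
```

```text
0.033962470891967377 1.8 -0.0 -2.9 5.1;2.0 -0.0 -2.7 5.1;2.3 -0.0 -2.5 5.1;2.5 -0.0 -2.3 5.1;2.7 -0.0 -2.1 5.1;2.9 -0.0 -1.8 5.1;3.0 -0.0 -1.6 5.1;3.1 -0.0 -1.3 5.1;3.2 -0.0 -1.0 5.1
```

{"name": "arm_command", "arguments": {
  "increments": "1.8 0 -2.9 5;2.0 0 -2.7 5;2.3 0 -2.5 5;2.5 0 -2.3 5;2.7 0 -2.1 5;2.9 0 -1.8 5;3.0 0 -1.6 5;3.1 0 -1.3 5;3.2 0 -1.0 5;0 0 0 0"
}}

```text
time: 6.0
tool_pos: [0.5317, -0.0105, 0.4158]
orientation: [0.616, -0.352, 0.35, -0.612]
force: [-0.2, 1.0, 0.1]
grip_width: 0.0851
```

```bash
python3 - <<'E'
from go import *
plan((.445,-.22,.41),-.09,9)
E
```

```text
0.02520428107619072 1.5 0.1 -2.0 4.0;1.7 0.1 -1.9 4.0;1.8 0.1 -1.8 4.0;1.9 0.1 -1.7 4.0;2.0 0.1 -1.5 4.0;2.1 0.1 -1.4 4.0;2.2 0.1 -1.2 4.0;2.3 0.1 -1.1 4.0;2.3 0.1 -0.9 4.0
```

{"name": "arm_command", "arguments": {
  "increments": "1.5 0 -2.0 4;1.7 0 -1.9 4;1.8 0 -1.8 4;1.9 0 -1.7 4;2.0 0 -1.5 4;2.1 0 -1.4 4;2.2 0 -1.2 4;2.3 0 -1.1 4;2.3 0 -0.9 4;0 0 0 0"
}}

```text
time: 7.0
tool_pos: [0.4383, -0.2232, 0.4179]
orientation: [-0.473, 0.528, -0.527, 0.469]
force: [-0.7, -0.1, -0.9]
grip_width: 0.0855
```

```bash
python3 - <<'E'
from go import *
from cell import eyes
import cv2
need(.445,-.28,.41,-.09)
for n in ("wrist","top","side"):
    c=eyes.read_camera(n); np.savez(n+"2.npz",**c); cv2.imwrite(f"pics/{n}2.png",c["color"])
E
```

```text
t 7.0 tcp [ 0.4383 -0.2232  0.4179] zhead -0.113 need cm [5.56 0.8  1.31] turn deg -1.3 F [-0.7 -0.1 -0.9] w 0.0855 j6 -0.49
```

View pics/wrist2.png

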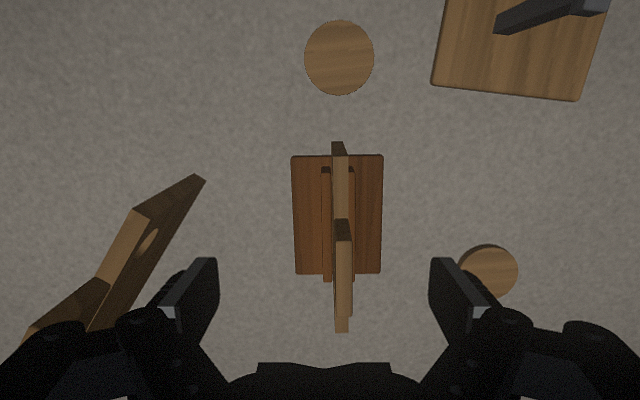

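View pics/top2.png

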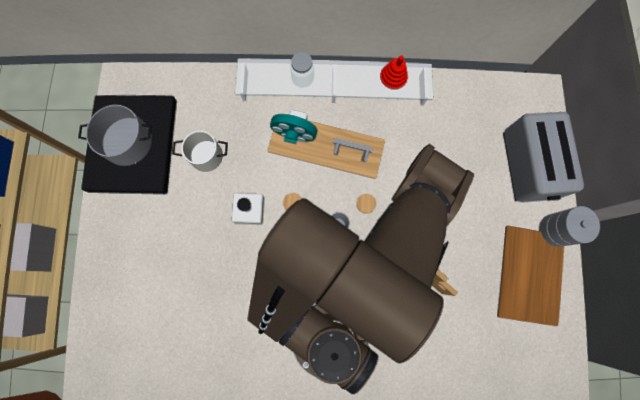

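```bash
python3 - <<'E'
from h import *
c=load("wrist2.npz"); crop(c,280,130,400,345,3,"pics/w2c.png")
crop(c,310,200,380,345,4,"pics/w2d.png")
E
```

```text
(no output)
```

View pics/w2c.png

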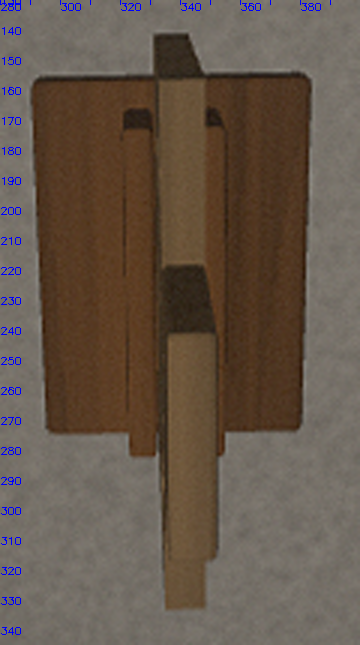

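View pics/w2d.png

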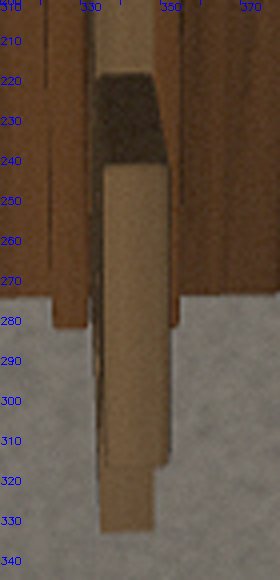

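```bash
cat > bd.py <<'E'
from h import *
c=load("wrist2.npz")
q=lambda u,v:(310+u/4-.4,200+v/4-.4)
w=lambda u,v:(280+u/3-.4,130+v/3-.4)
P=[onz(c,q(*p),.164) for p in [(102,163),(167,164),(106,466),(170,466)]]
print(np.round(P,4))
f=(P[0]+P[1])/2;n=(P[2]+P[3])/2; print("tab c",(f+n)/2,"len",np.linalg.norm(f-n),"wd",np.linalg.norm(P[0]-P[1]),"heading y",np.arctan2(*(f-n)[:2]*[1,1]))
Q=[onz(c,w(*p),.114) for p in [(158,78),(206,78),(165,608),(206,608)]]
f=(Q[0]+Q[1])/2;n=(Q[2]+Q[3])/2; print("panel c",(f+n)/2,"len",np.linalg.norm(f-n),np.arctan2(*(f-n)[:2]))
Rk=[onz(c,w(*p),.014) for p in [(33,80),(310,74),(48,432),(301,430)]]
print(np.mean(Rk,axis=0), np.round(Rk,4))
E
python3 bd.py
```

```text
[[ 0.4422 -0.246   0.164 ]
 [ 0.4531 -0.2474  0.164 ]
 [ 0.4368 -0.3045  0.164 ]
 [ 0.4482 -0.3058  0.164 ]]
tab c [ 0.44507282 -0.27592638  0.164     ] len 0.05863514319768897 wd 0.010954661324482225 heading y 0.08763962695621003
panel c [ 0.44515034 -0.27669534  0.114     ] len 0.1590586051168788 0.0939654950728356
[ 0.44476752 -0.28195129  0.014     ] [[ 0.4028 -0.2088  0.014 ]
 [ 0.4998 -0.2177  0.014 ]
 [ 0.3894 -0.3457  0.014 ]
 [ 0.4871 -0.3556  0.014 ]]
```

{"name": "arm_command", "arguments": {
  "increments": "2.6 0 0.5 -0.6;2.7 0 0.5 -0.6;0.3 3 0 0;0 3.5 0 0;0 2.5 0 0;0 0 0 0"
}}

```text
time: 7.75
tool_pos: [0.4464, -0.274, 0.3266]
orientation: [0.484, -0.517, 0.518, -0.48]
force: [-0.9, 0.9, 0.3]
grip_width: 0.0853
```

```bash
python3 - <<'E'
from go import *
need(.4451,-.2763,.300,-.091)
E
```

```text
t 7.75 tcp [ 0.4464 -0.274   0.3266] zhead -0.07 need cm [ 0.23  2.66 -0.11] turn deg 1.2 F [-0.9  0.9  0.3] w 0.0853 j6 -0.6
```

{"name": "arm_command", "arguments": {
  "increments": "0.1 1.4 -0.1 0.6;0.1 1.2 0 0.6;0 0.2 0 0;0 0 0 0"
}}

```text
time: 8.15
tool_pos: [0.4473, -0.2741, 0.3007]
orientation: [0.479, -0.52, 0.522, -0.476]
force: [-0.4, 0.6, 0.1]
grip_width: 0.0854
```

```bash
python3 - <<'E'
from go import *
from cell import eyes
import cv2
need(.4451,-.2763,.300,-.091)
c=eyes.read_camera("wrist"); cv2.imwrite("pics/w3.png",c["color"])
E
```

```text
t 8.15 tcp [ 0.4473 -0.2741  0.3007] zhead -0.086 need cm [ 0.24  0.07 -0.2 ] turn deg 0.3 F [-0.4  0.6  0.1] w 0.0854 j6 -0.58
```

View pics/w3.png

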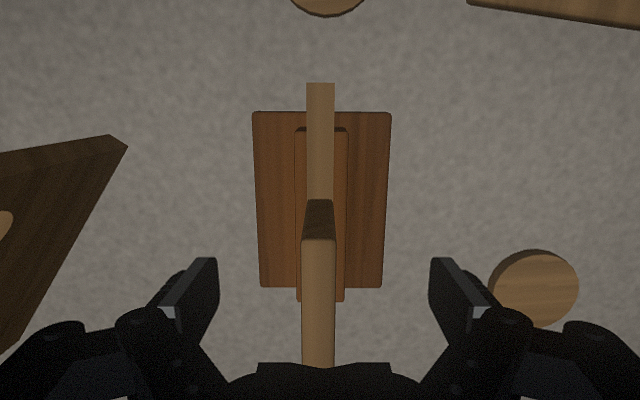

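The tab is at x≈319 and the jaw centre at 323.5, so I'll shift -2 mm and close.

{"name": "arm_command", "arguments": {
  "increments": "0.2 0 -0.2 0;0 0 0 0;0 0 -0.1 0;0 0 0 0"
}}

```text
time: 8.6
tool_pos: [0.444, -0.2761, 0.3029]
orientation: [0.479, -0.518, 0.524, -0.477]
force: [-0.2, -0.2, 0.2]
grip_width: 0.0854
```

```bash
python3 - <<'E'
from go import *
need(.4451,-.2763,.300,-.091)
E
```

```text
t 8.6 tcp [ 0.444  -0.2761  0.3029] zhead -0.086 need cm [0.01 0.29 0.11] turn deg 0.3 F [-0.2 -0.2  0.2] w 0.0854 j6 -0.59
```

{"name": "arm_command", "arguments": {
  "increments": "0 0 0 0;0 0 0 0;0 0 0 0;0 0 0 0;0 0 0 0;0 0 0 0;0 0 0 0;0 0 0 0",
  "claw": -1,
  "grip_force": 50
}}

```text
time: 9.4
tool_pos: [0.4441, -0.2762, 0.3032]
orientation: [0.479, -0.518, 0.524, -0.477]
force: [-0.6, -0.2, -0.1]
grip_width: 0.0114
```

```bash
python3 - <<'E'
from go import *
need(.4451,-.2763,.300,-.091)
E
```

```text
t 9.4 tcp [ 0.4441 -0.2762  0.3032] zhead -0.086 need cm [0.   0.32 0.1 ] turn deg 0.3 F [-0.6 -0.2 -0.1] w 0.0114 j6 -0.59
```

{"name": "arm_command", "arguments": {
  "increments": "0 -1.5 0 0;0 -2.5 0 0;0 -2.5 0 0;0 -2.5 0 0;0 -1.8 0 0;0 0 0 0"
}}

```text
time: 10.0
tool_pos: [0.4438, -0.2752, 0.4133]
orientation: [0.479, -0.52, 0.523, -0.477]
force: [0.0, -0.4, -0.7]
grip_width: 0.011
```

```bash
python3 - <<'E'
from go import *
plan((.535,-.038,.400),-.226,11)
E
```

```text
0.023135983612325547 -2.2 0.1 0.6 0.7;-2.2 0.1 0.6 0.7;-2.2 0.1 0.6 0.7;-2.2 0.1 0.6 0.7;-2.2 0.1 0.5 0.7;-2.3 0.1 0.5 0.7;-2.3 0.1 0.5 0.7;-2.3 0.1 0.4 0.7;-2.3 0.1 0.4 0.7;-2.3 0.1 0.4 0.7;-2.3 0.1 0.4 0.7
```

{"name": "arm_command", "arguments": {
  "increments": "-1.5 0 0.3 0.7;-2.2 0 0.5 0.7;-2.3 0 0.6 0.7;-2.3 0 0.6 0.7;-2.3 0 0.5 0.7;-2.3 0 0.5 0.7;-2.3 0 0.5 0.7;-2.3 0 0.4 0.7;-2.3 0 0.4 0.7;-2.0 0 0.4 0.7;-1.5 0 0.3 0.7;0 0 0 0"
}}

```text
time: 11.2
tool_pos: [0.5294, -0.0435, 0.3971]
orientation: [-0.444, 0.558, -0.55, 0.435]
force: [-0.0, 0.1, -1.3]
grip_width: 0.0115
```

```bash
python3 - <<'E'
from go import *
from cell import eyes
import cv2
need(.543,-.0396,.361,-.226)
for n in ("wrist","top","side"):
    c=eyes.read_camera(n); np.savez(n+"4.npz",**c); cv2.imwrite(f"pics/{n}4.png",c["color"])
E
```

```text
t 11.2 tcp [ 0.5294 -0.0435  0.3971] zhead -0.229 need cm [-0.7   3.59  1.3 ] turn deg -0.2 F [-0.   0.1 -1.3] w 0.0115 j6 0.02
```

View pics/wrist4.png

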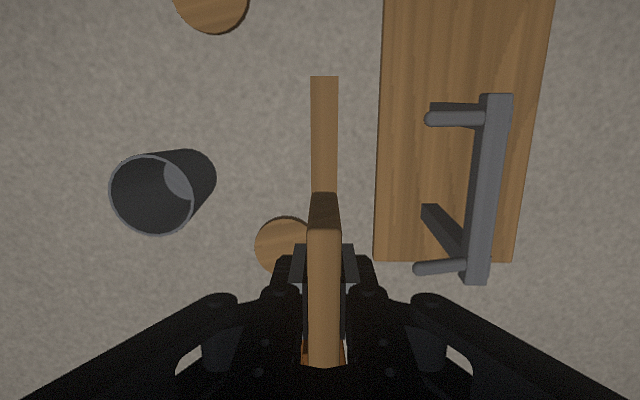

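View pics/side4.png

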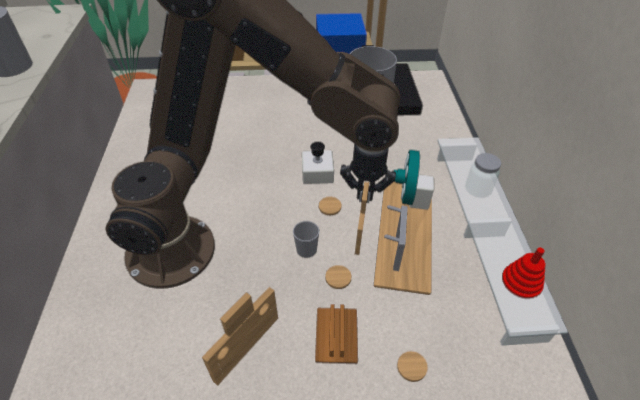

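The wrist view shows the crossbar with its pin tips at about (427,118) and (416,269). The board's panel end is at (311–338,76).

```bash
python3 - <<'E'
from h import *
c=load("wrist4.npz"); crop(c,395,80,535,295,3,"pics/w4c.png"); crop(c,290,60,360,270,3,"pics/w4d.png")
E
```

```text
(no output)
```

View pics/w4c.png

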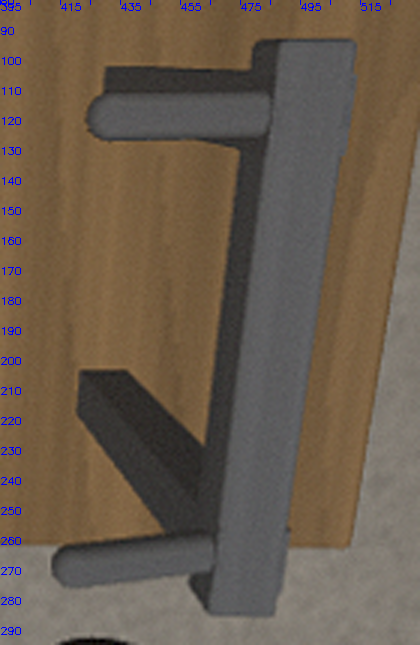

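View pics/w4d.png

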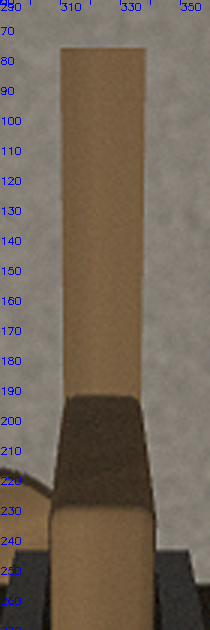

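```bash
cat > st.py <<'E'
from fit import fit,T,m
from h import *
from go import state
c=load("wrist4.npz")
w=lambda u,v:(395+u/3-.4,80+v/3-.4); b=lambda u,v:(290+u/3-.4,60+v/3-.4)
obs=[(c,w(277,41),m(-8,65,143)),(c,w(355,41),m(8,65,143)),(c,w(274,614),m(8,-65,143)),(c,w(210,612),m(-8,-65,143)),(c,w(110,116),m(-41,50,146)),(c,w(73,566),m(-41,-50,146))]
p,r=fit(obs,[.63,-.06,-.22]); print("stand wrist",p,r)
s,M=state(); z=s["tool_pos"][2]; h=np.arctan2(M[1,2],M[0,2])
P=[onz(c,b(*q),z-.211+.022) for q in [(60,48),(146,48),(64,398),(141,398)]]
Q=[onz(c,b(*q),z-.211+.072) for q in [(50,507),(155,507)]]
a=(P[0]+P[1])/2;bb=(P[2]+P[3])/2;q=(Q[0]+Q[1])/2
print("tcp",s["tool_pos"],"h",h)
ey=np.array([-np.sin(h),np.cos(h)]); ex=np.array([np.cos(h),np.sin(h)])
for X,l in((a,80),(bb,30),(q,30)): d=X[:2]-s["tool_pos"][:2]; print(np.round([d@ex*1e3,d@ey*1e3],1),"expect 0",l)
E
python3 st.py | grep -v -e box -e knob -e rack
```

```text
stand [ 0.63055556 -0.05981133 -0.22631175] [[-1.1, -0.6], [0.3, -0.2], [0.9, -0.6], [-1.0, -0.9], [-0.7, -1.1], [0.4, -0.6], [0.3, -0.5], [-0.0, -0.0], [0.7, -0.5], [-0.7, 0.2], [-0.6, 0.1], [-0.7, -0.7], [1.3, -0.0]]
board [ 0.44481465 -0.27504728 -0.06883188] [[-1.2, -0.7], [-1.3, 0.0], [0.1, -1.8], [-0.5, 4.1]]
stand wrist [ 0.62983187 -0.0578716  -0.22308595] [[-0.1, -2.0], [1.4, -2.4], [1.1, 2.6], [-0.8, 3.2], [-1.3, -0.3], [-0.5, 0.8]]
tcp [ 0.5288818  -0.04512914  0.39770447] h -0.22976165689141412
[-2.8 81. ] expect 0 80
[-2.8 30.8] expect 0 30
[-2.1 32.2] expect 0 30
```

```bash
cat >> go.py <<'E'
S=(.630,-.0583,-.2245)
def hole(X,Y,Z):
    "holes pose in stand frame mm -> TCP"
    a,b=(X+2.5)/1e3,(Y-1.3)/1e3; c,s=np.cos(S[2]),np.sin(S[2])
    need(S[0]+c*a-s*b,S[1]+s*a+c*b,Z/1e3+.211,S[2])
def where():
    s,M=state(); d=s["tool_pos"]-np.array([S[0],S[1],.211]); c,q=np.cos(S[2]),np.sin(S[2]); h=np.arctan2(M[1,2],M[0,2])
    print("t",s["time"],"holes stand mm", np.round([1e3*(c*d[0]+q*d[1])-2.5,1e3*(-q*d[0]+c*d[1])+1.3,1e3*d[2]],1),"dyaw deg",round(np.degrees(h-S[2]),2),"F",np.round(s["force"],1),"w",round(s["grip_width"],4))
E
python3 - <<'E'
from go import *
where(); hole(-75,0,152)
E
```

```text
t 11.35 holes stand mm [-104.    -8.4  186.7] dyaw deg -0.3 F [-0.1 -0.2 -1.7] w 0.0116
t 11.35 tcp [ 0.5289 -0.0451  0.3977] zhead -0.23 need cm [-0.86  3.42  2.95] turn deg -0.3 F [-0.1 -0.2 -1.7] w 0.0116 j6 0.02
```

{"name": "arm_command", "arguments": {
  "increments": "-0.4 1 0.8 -0.2;-0.4 1 0.8 0;0 1 0.6 0;0 0.5 0.4 0;0 0 0 0"
}}

```text
time: 11.85
tool_pos: [0.5575, -0.0453, 0.3577]
orientation: [-0.444, 0.558, -0.55, 0.435]
force: [0.7, -1.1, -2.2]
grip_width: 0.0109
```

```bash
python3 - <<'E'
from go import *
where(); hole(-75,0,152)
from cell import eyes
import cv2
for n in ("wrist","side"):
    c=eyes.read_camera(n); np.savez(n+"5.npz",**c); cv2.imwrite(f"pics/{n}5.png",c["color"])
from h import crop
crop(c,330,160,450,290,5,"pics/s5c.png")
E
```

```text
t 11.85 holes stand mm [-76.1  -2.2 146.7] dyaw deg -0.22 F [ 0.7 -1.1 -2.2] w 0.0109
t 11.85 tcp [ 0.5575 -0.0453  0.3577] zhead -0.228 need cm [-0.22 -0.53  0.1 ] turn deg -0.2 F [ 0.7 -1.1 -2.2] w 0.0109 j6 0.03
```

View pics/wrist5.png

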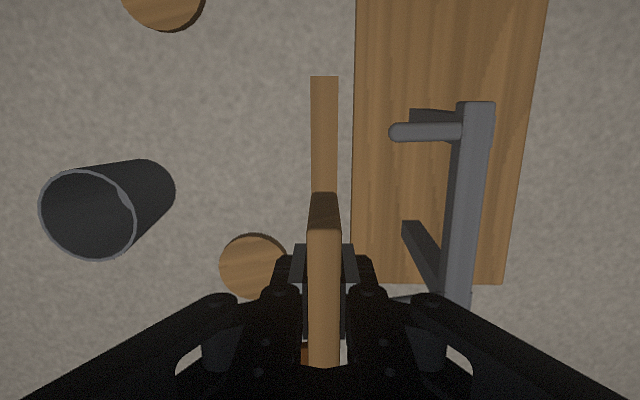

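View pics/s5c.png

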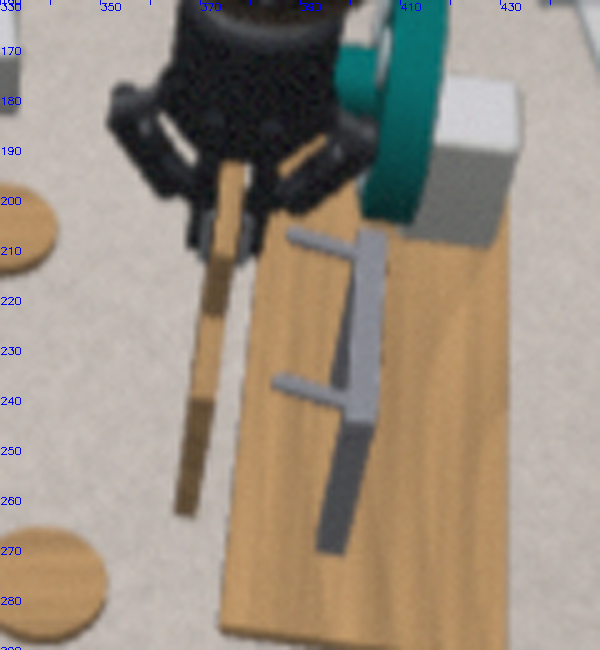

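```bash
python3 - <<'E'
from h import *
from go import *
c=load("side5.npz")
cs,sn=np.cos(S[2]),np.sin(S[2])
W=lambda x,y,z:[S[0]+(cs*x-sn*y)/1e3,S[1]+(sn*x+cs*y)/1e3,z/1e3]
H=[-76.1,-2.2,146.7]
pts=[W(H[0]+e,H[1]-80,H[2]+z) for z in(22,-78) for e in(-6,6)]+[W(-41,50,146),W(-41,-50,146),W(-8,-65,143),W(8,-65,143)]+[W(H[0]+e,H[1]-30,H[2]+72) for e in(-6,6)]
p=proj(c,pts); print(p.round(1))
crop(c,330,160,450,290,5,"pics/s5d.png",p)
E
```

```text
[[368.  238. ]
 [373.  238.6]
 [364.9 262.1]
 [369.5 262.7]
 [387.4 206.3]
 [384.9 235.7]
 [397.8 242.9]
 [404.3 243.7]
 [371.6 208.9]
 [376.5 209.5]]
```

View pics/s5d.png

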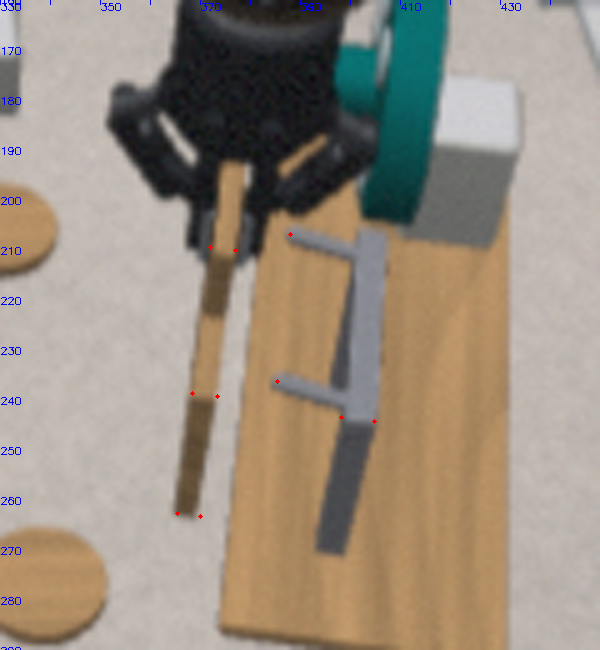

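{"name": "arm_command", "arguments": {
  "increments": "-0.2 -0.3 0.1 -0.2;0 -0.1 0 0;0 0 0 0"
}}

```text
time: 12.25
tool_pos: [0.5585, -0.0433, 0.364]
orientation: [-0.445, 0.556, -0.55, 0.437]
force: [0.4, 0.5, -1.3]
grip_width: 0.0114
```

```bash
python3 - <<'E'
from go import *
where(); hole(-55,0,150)
E
```

```text
t 12.25 holes stand mm [-75.6   0.  153. ] dyaw deg -0.0 F [ 0.4  0.5 -1.3] w 0.0114
t 12.25 tcp [ 0.5585 -0.0433  0.364 ] zhead -0.225 need cm [0.   0.27 2.06] turn deg -0.0 F [ 0.4  0.5 -1.3] w 0.0114 j6 0.03
```

{"name": "arm_command", "arguments": {
  "increments": "0 0.1 0.7 0;0 0.1 0.7 0;0 0.1 0.6 0;0 0 0 0"
}}

```text
time: 12.65
tool_pos: [0.5797, -0.0481, 0.3612]
orientation: [-0.445, 0.556, -0.55, 0.437]
force: [-0.3, -0.4, -1.5]
grip_width: 0.0111
```

```bash
python3 - <<'E'
from go import *
where(); hole(-35,0,145)
E
```

```text
t 12.65 holes stand mm [-5.380e+01  1.000e-01  1.502e+02] dyaw deg 0.01 F [-0.3 -0.4 -1.5] w 0.0111
t 12.65 tcp [ 0.5797 -0.0481  0.3612] zhead -0.224 need cm [0.01 0.49 1.89] turn deg 0.0 F [-0.3 -0.4 -1.5] w 0.0111 j6 0.03
```

```bash
python3 - <<'E'
from cell import eyes
from h import *
c=eyes.read_camera("side"); crop(c,340,170,440,280,6,"pics/s6.png")
c=eyes.read_camera("wrist"); crop(c,270,60,510,300,3,"pics/w6.png")
E
```

```text
(no output)
```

View pics/s6.png

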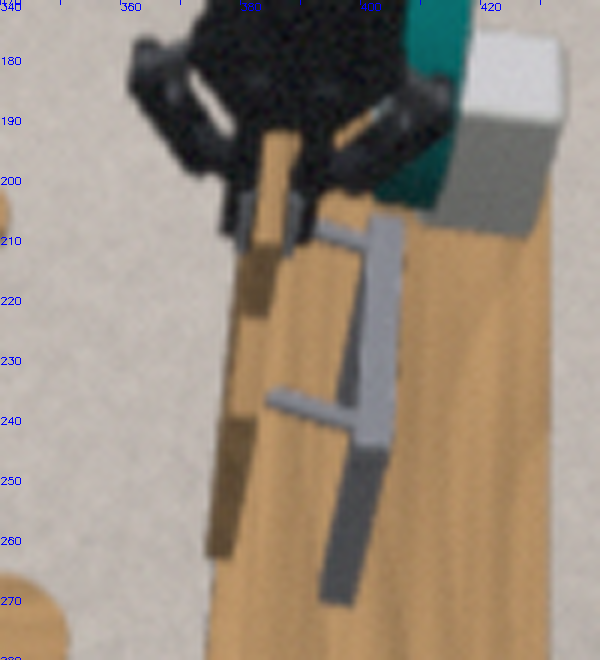

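View pics/w6.png

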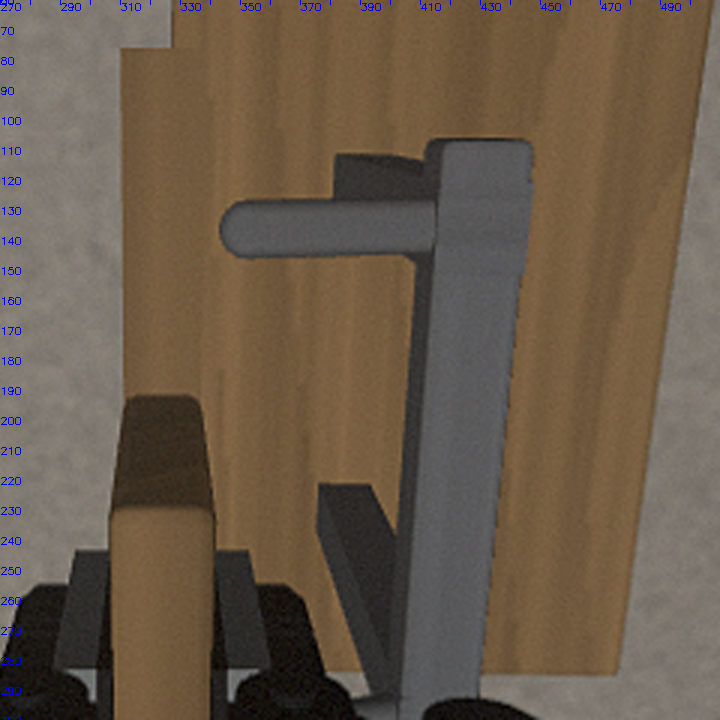

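The board's back face is just short of the pin tips and lined up with them. I'll insert slowly along the 15° slope.

{"name": "arm_command", "arguments": {
  "increments": "0 0.1 0.5 0;0 0.15 0.5 0;0 0.1 0.4 0;0 0 0 0"
}}

```text
time: 13.15
tool_pos: [0.5937, -0.0513, 0.3572]
orientation: [-0.445, 0.556, -0.55, 0.437]
force: [-0.6, -1.2, -1.6]
grip_width: 0.0113
```

```bash
python3 - <<'E'
from go import *
where(); hole(-20,0,140.5)
from cell import eyes
from h import *
c=eyes.read_camera("side"); crop(c,340,170,440,280,6,"pics/s7.png")
E
```

```text
t 13.15 holes stand mm [-3.950e+01  1.000e-01  1.462e+02] dyaw deg 0.01 F [-0.6 -1.2 -1.6] w 0.0113
t 13.15 tcp [ 0.5937 -0.0513  0.3572] zhead -0.224 need cm [0.01 0.54 1.96] turn deg 0.0 F [-0.6 -1.2 -1.6] w 0.0113 j6 0.03
```

View pics/s7.png

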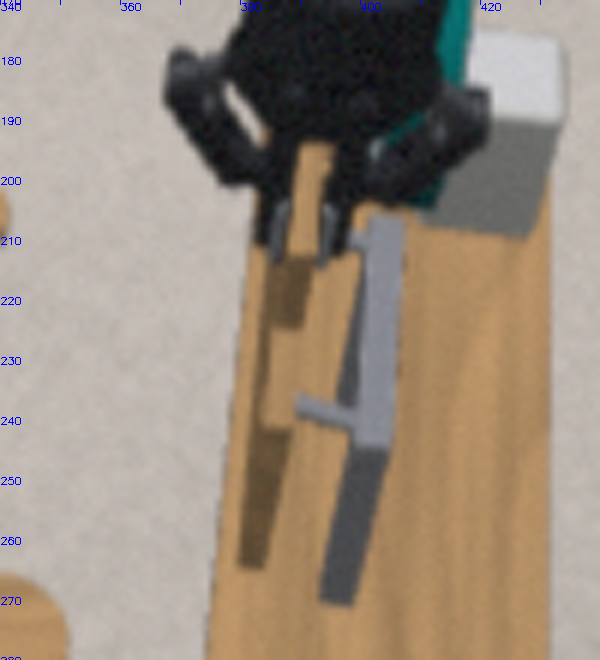

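{"name": "arm_command", "arguments": {
  "increments": "0 0.15 0.5 0;0 0.15 0.5 0;0 0.15 0.5 0;0 0 0 0"
}}

```text
time: 13.6
tool_pos: [0.6092, -0.0548, 0.3521]
orientation: [-0.445, 0.556, -0.55, 0.437]
force: [-0.7, 0.1, -1.2]
grip_width: 0.0113
```

```bash
python3 - <<'E'
from go import *
where(); hole(-14,0,139)
from cell import eyes
from h import *
c=eyes.read_camera("side"); crop(c,340,170,440,280,6,"pics/s8.png")
E
```

```text
t 13.6 holes stand mm [-2.360e+01  1.000e-01  1.411e+02] dyaw deg 0.01 F [-0.7  0.1 -1.2] w 0.0113
t 13.6 tcp [ 0.6092 -0.0548  0.3521] zhead -0.224 need cm [0.01 0.2  0.96] turn deg 0.0 F [-0.7  0.1 -1.2] w 0.0113 j6 0.03
```

View pics/s8.png

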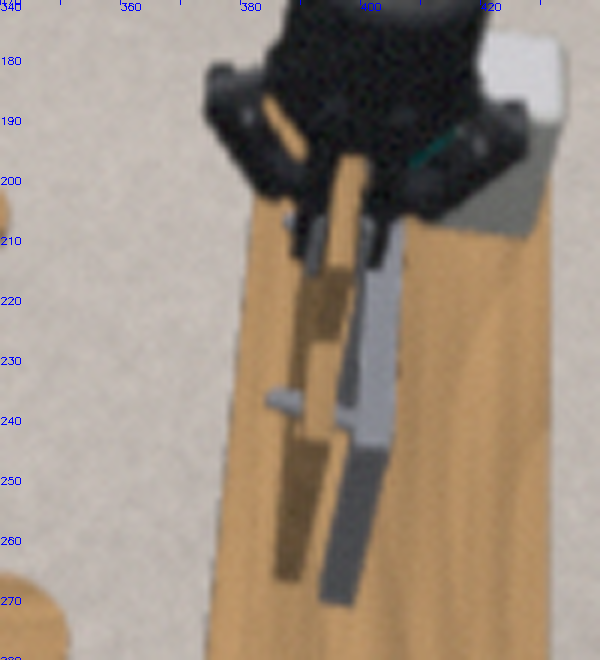

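Both pins are through the holes, with the tips showing in front of the board at (385,237) and (387,207). I'll continue to the bar.

{"name": "arm_command", "arguments": {
  "increments": "0 0.1 0.4 0;0 0.1 0.35 0;0 0 0.1 0;0 0 0 0"
}}

```text
time: 14.05
tool_pos: [0.6178, -0.0568, 0.3498]
orientation: [-0.445, 0.556, -0.55, 0.437]
force: [-0.3, 0.3, -0.7]
grip_width: 0.0109
```

```bash
python3 - <<'E'
from go import *
where(); hole(-15,0,132)
E
```

```text
t 14.05 holes stand mm [-1.470e+01  1.000e-01  1.388e+02] dyaw deg 0.01 F [-0.3  0.3 -0.7] w 0.0109
t 14.05 tcp [ 0.6178 -0.0568  0.3498] zhead -0.224 need cm [ 0.01  0.68 -0.02] turn deg 0.0 F [-0.3  0.3 -0.7] w 0.0109 j6 0.03
```

Now lower gently until the pins carry the board.

{"name": "arm_command", "arguments": {
  "increments": "0 0.2 0 0;0 0.2 0 0;0 0 0 0"
}}

```text
time: 14.35
tool_pos: [0.6176, -0.0567, 0.3455]
orientation: [-0.445, 0.556, -0.55, 0.437]
force: [0.2, 0.4, -0.5]
grip_width: 0.0113
```

```bash
python3 - <<'E'
from go import *
where()
E
```

```text
t 14.35 holes stand mm [-1.490e+01  1.000e-01  1.345e+02] dyaw deg 0.02 F [ 0.2  0.4 -0.5] w 0.0113
```

{"name": "arm_command", "arguments": {
  "increments": "0 0.15 0 0;0 0 0 0"
}}

```text
time: 14.55
tool_pos: [0.6176, -0.0566, 0.3444]
orientation: [-0.445, 0.556, -0.55, 0.437]
force: [-0.1, 0.9, 1.2]
grip_width: 0.0116
```

```bash
python3 - <<'E'
from go import *
where()
from cell import eyes
from h import *
c=eyes.read_camera("side"); crop(c,340,170,440,280,6,"pics/s9.png")
c=eyes.read_camera("wrist"); cv2.imwrite("pics/w9.png",c["color"])
E
```

```text
t 14.55 holes stand mm [-1.500e+01  1.000e-01  1.334e+02] dyaw deg 0.02 F [-0.1  0.9  1.2] w 0.0116
```

View pics/s9.png

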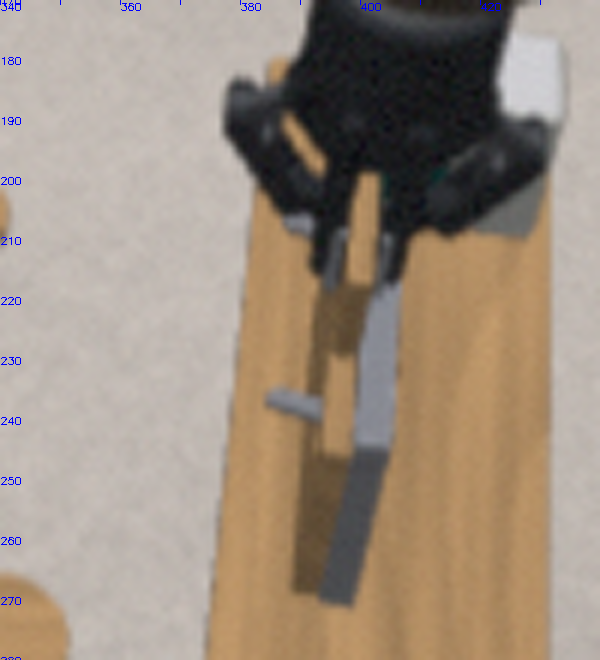

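View pics/w9.png

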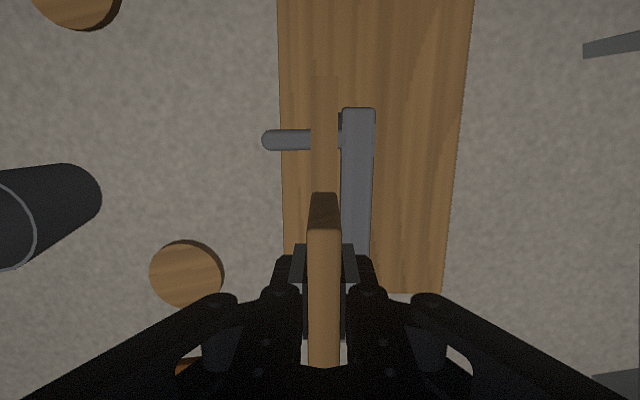

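{"name": "arm_command", "arguments": {
  "increments": "0 0.1 0.05 0;0 0 0 0"
}}

```text
time: 14.85
tool_pos: [0.6181, -0.0567, 0.3442]
orientation: [-0.445, 0.555, -0.55, 0.437]
force: [0.5, -1.1, 0.6]
grip_width: 0.0114
```

{"name": "arm_command", "arguments": {
  "increments": "0 0 0 0;0 0 0 0;0 0 0 0;0 0 0 0;0 0 0 0;0 0 0 0",
  "claw": 0.3
}}

```text
time: 15.45
tool_pos: [0.6181, -0.0568, 0.3436]
orientation: [-0.445, 0.556, -0.55, 0.437]
force: [0.6, 0.4, 0.0]
grip_width: 0.0557
```

```bash
python3 - <<'E'
from go import *
where()
from cell import eyes
from h import *
c=eyes.read_camera("side"); crop(c,340,170,440,280,6,"pics/s10.png")
c=eyes.read_camera("wrist"); cv2.imwrite("pics/w10.png",c["color"])
E
```

```text
t 15.45 holes stand mm [-1.440e+01  1.000e-01  1.326e+02] dyaw deg 0.02 F [0.6 0.4 0. ] w 0.0557
```

View pics/s10.png

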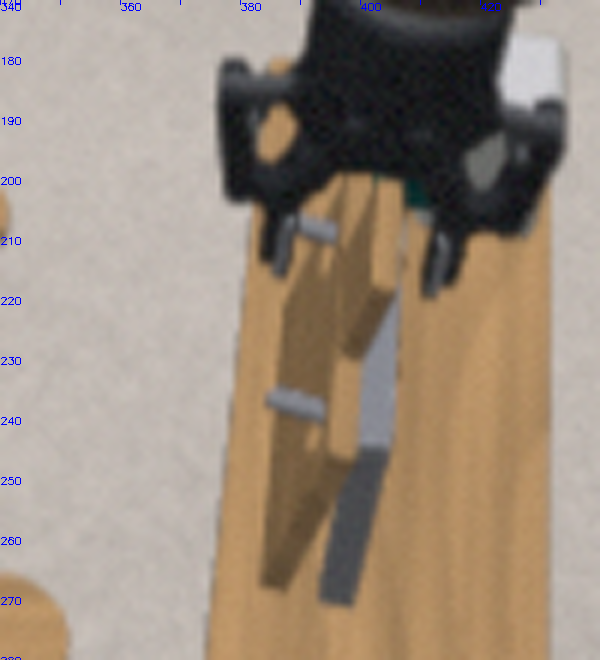

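View pics/w10.png

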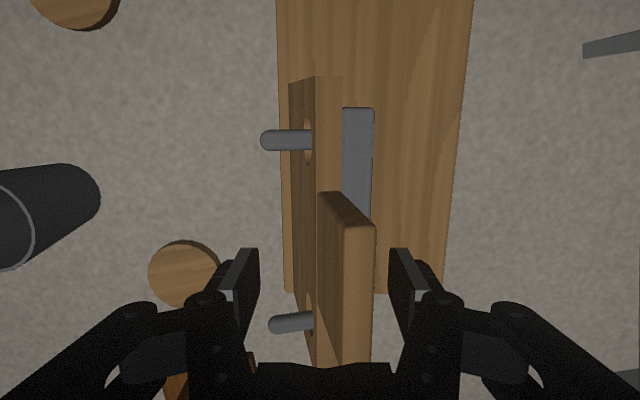

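The board is on both pins but tilted, maybe still swinging. I'll wait and look again.

{"name": "arm_command", "arguments": {
  "increments": "0 0 0 0;0 0 0 0;0 0 0 0;0 0 0 0;0 0 0 0"
}}

```text
time: 16.05
tool_pos: [0.6181, -0.0568, 0.3436]
orientation: [-0.445, 0.556, -0.55, 0.437]
force: [0.0, -0.4, -0.4]
grip_width: 0.0556
```

```bash
python3 - <<'E'
from go import *
where()
from cell import eyes
from h import *
c=eyes.read_camera("side"); np.savez("side11.npz",**c);crop(c,340,170,440,280,6,"pics/s11.png")
c=eyes.read_camera("wrist"); np.savez("wrist11.npz",**c);cv2.imwrite("pics/w11.png",c["color"])
E
```

```text
t 16.05 holes stand mm [-1.440e+01  1.000e-01  1.326e+02] dyaw deg 0.01 F [ 0.  -0.4 -0.4] w 0.0556
```

View pics/s11.png

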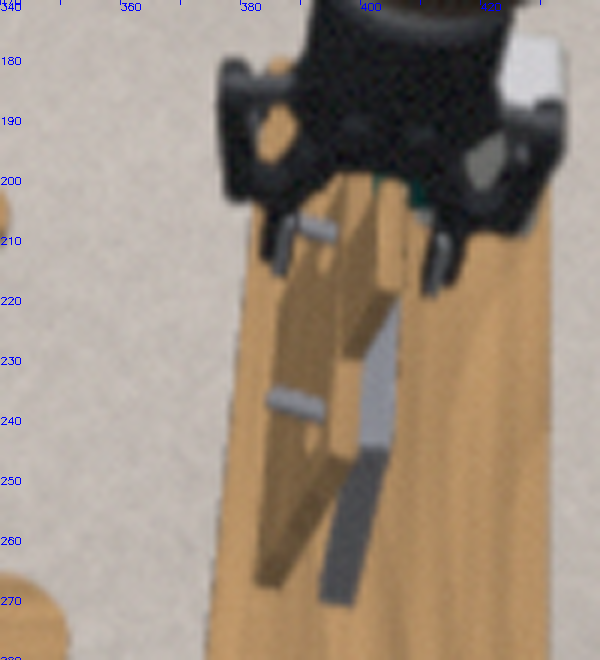

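View pics/w11.png

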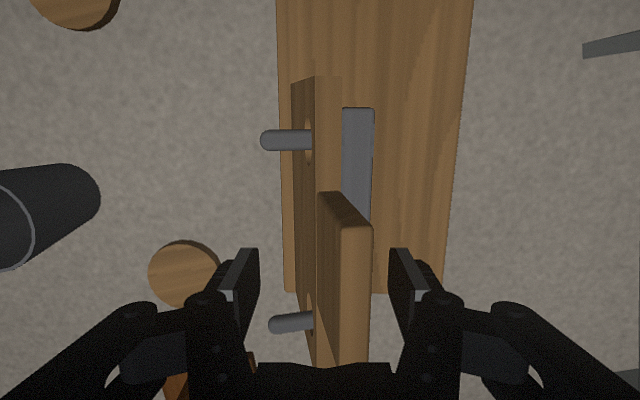

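```bash
cat > tilt.py <<'E'
from h import *
from go import S
from scipy.optimize import least_squares
def W(x,y,z):
    c,s=np.cos(S[2]),np.sin(S[2]); return np.array([S[0]+(c*x-s*y)/1e3,S[1]+(s*x+c*y)/1e3,z/1e3])
def bp(p,X):  # p: hole x,y,z mm, tilt, yaw ; X board-frame mm rel holes
    x,y,z=X; t=p[3]; xr=x*np.cos(t)+z*np.sin(t); zr=-x*np.sin(t)+z*np.cos(t)
    c,s=np.cos(p[4]),np.sin(p[4]); return W(p[0]+c*xr-s*y,p[1]+s*xr+c*y,p[2]+zr)
def fitb(obs):
    f=lambda p:np.r_[np.concatenate([proj(c,bp(p,X))[0]-np.array(uv) for c,uv,X in obs]),(p[4])/.03,]
    r=least_squares(f,[-15,0,133,.1,0]); return r.x,r.fun.round(1)
E
python3 - <<'E'
from tilt import *
c=load("side11.npz"); w=load("wrist11.npz")
q=lambda u,v:(340+u/6-.4,170+v/6-.4)
obs=[(c,q(330,453),(-6,-80,22)),(c,q(357,459),(6,-80,22)),(c,q(253,583),(-6,-80,-78)),(c,q(280,588),(6,-80,-78)),
(c,q(379,288),(-6,-30,72)),(c,q(402,293),(6,-30,72)),(c,q(342,357),(-6,-30,22)),(c,q(364,361),(6,-30,22)),
(w,(316,76),(-6,80,22)),(w,(341,76),(6,80,22)),(w,(345,227),(-6,30,72)),(w,(372,227),(6,30,72)),(w,(317,191),(-6,30,22)),(w,(291.5,83),(-6,80,-78))]
p,r=fitb(obs); print(p.round(3),r)
crop(c,340,170,440,280,6,"pics/s11f.png",[proj(c,bp(p,o[2]))[0] for o in obs[:8]])
crop(w,240,60,400,400,2,"pics/w11f.png",[proj(w,bp(p,o[2]))[0] for o in obs[8:]])
E
```

```text
[-1.60310e+01 -1.90700e+00  1.29952e+02  1.98000e-01  6.00000e-03] [-0.4  0.3 -0.1  0.5  0.2  0.7  0.1  1.  -1.  -0.4 -0.1  0.  -1.5  0.5
 -0.5  1.  -1.2 -0.2  1.5 -0.1 -3.6  1.2  4.3 -1.4 -0.7 -0.6 -0.   1.1
  0.2]
```

View pics/s11f.png

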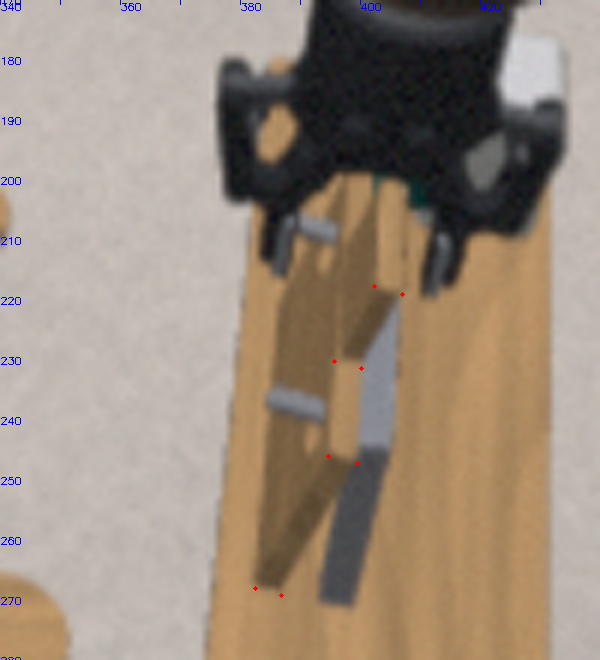

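View pics/w11f.png

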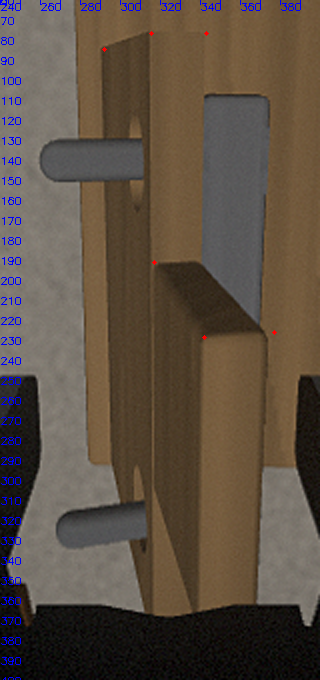

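The fit gives tilt ≈0.198 rad against a limit of 0.2, which is too close to call. I'll lift clear and measure it cleanly.

{"name": "arm_command", "arguments": {
  "increments": "0 -1.5 0 0;0 -2.5 0 0;0 -3 0 0;0 -3 0 0;0 0 0 0"
}}

```text
time: 16.65
tool_pos: [0.6197, -0.0568, 0.4462]
orientation: [-0.445, 0.556, -0.549, 0.436]
force: [0.1, -0.3, -0.5]
grip_width: 0.0558
```

```bash
python3 - <<'E'
from go import *
where()
from cell import eyes
from h import *
c=eyes.read_camera("side"); np.savez("side12.npz",**c);crop(c,360,180,430,280,8,"pics/s12.png")
c=eyes.read_camera("wrist"); np.savez("wrist12.npz",**c);cv2.imwrite("pics/w12.png",c["color"])
c=eyes.read_camera("top"); np.savez("top12.npz",**c);
E
```

```text
t 16.65 holes stand mm [-12.9   0.5 235.2] dyaw deg 0.01 F [ 0.1 -0.3 -0.5] w 0.0558
```

View pics/s12.png

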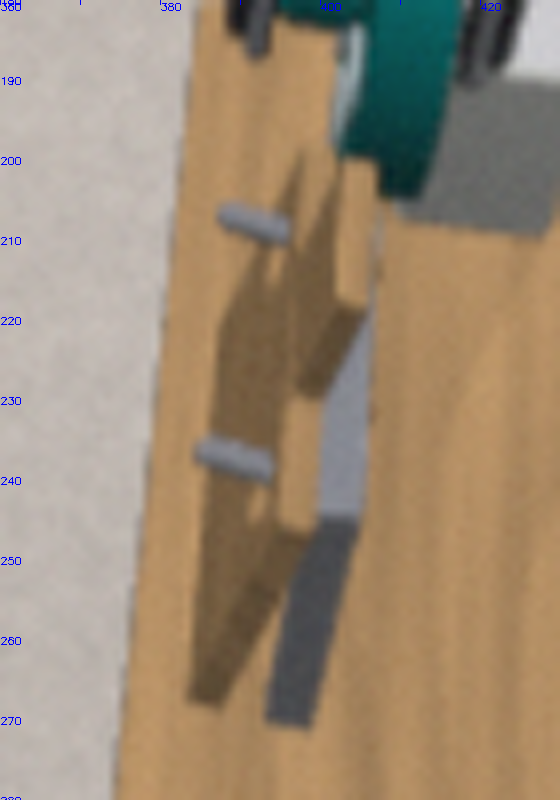

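View pics/w12.png

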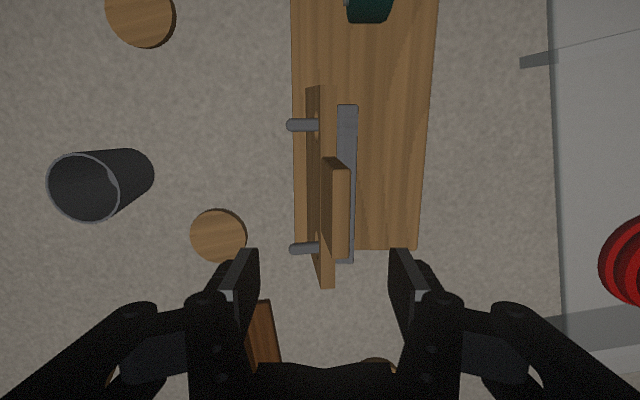

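```bash
python3 - <<'E'
from h import *
c=load("wrist12.npz"); crop(c,280,75,370,175,6,"pics/w12a.png"); crop(c,280,200,370,300,6,"pics/w12b.png")
E
```

```text
(no output)
```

View pics/w12a.png

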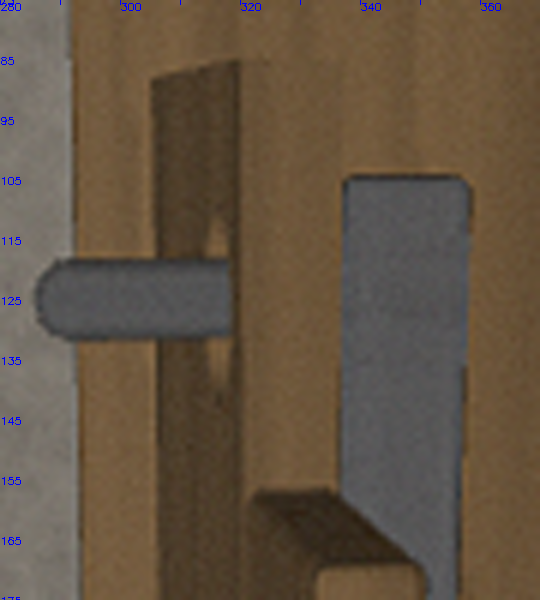

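View pics/w12b.png

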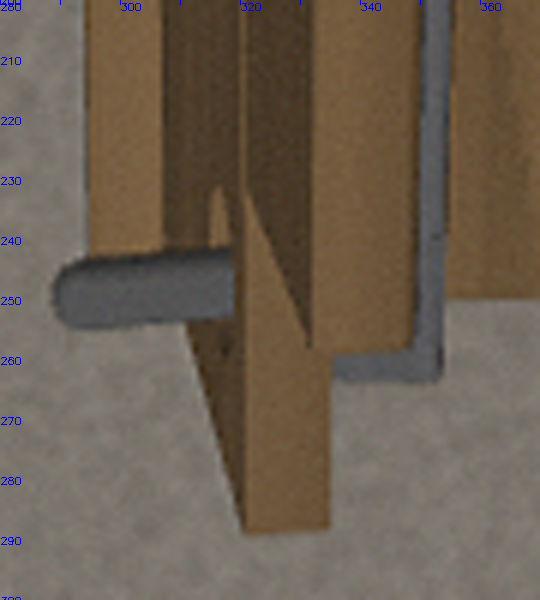

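```bash
cat > t12.py <<'E'
from tilt import *
c=load("side12.npz"); w=load("wrist12.npz")
q=lambda u,v:(360+u/8-.45,180+v/8-.45)
a=lambda u,v:(280+u/6-.4,75+v/6-.4); b=lambda u,v:(280+u/6-.4,200+v/6-.4)
so=[(c,q(280,527),(-6,-80,22)),(c,q(187,700),(-6,-80,-78)),(c,q(222,708),(6,-80,-78)),
(c,q(335,300),(-6,-30,72)),(c,q(367,308),(6,-30,72)),(c,q(293,390),(-6,-30,22))]
wo=[(w,a(240,60),(-6,80,22)),(w,a(152,80),(-6,80,-78)),(w,a(318,570),(-6,30,72)),(w,a(425,570),(6,30,72)),(w,a(248,492),(-6,30,22)),
(w,b(245,533),(-6,-80,22)),(w,b(330,528),(6,-80,22)),(w,b(312,350),(-6,-30,72)),(w,b(413,352),(6,-30,72))]
for n,o in(("side",so),("wrist",wo),("both",so+wo)):
    p,r=fitb(o); print(n,p.round(3),r)
E
python3 t12.py
```

```text
side [-1.43010e+01  4.35200e+00  1.24194e+02  1.72000e-01 -1.00000e-03] [-0.2 -0.5  0.1 -0.   0.2  0.  -0.  -0.2  0.7 -0.1 -0.8  0.9 -0. ]
wrist [-1.6509e+01 -2.4290e+00  1.2782e+02  1.7200e-01 -2.0000e-03] [ 0.4  0.6  0.2  0.4 -0.7 -0.3  0.8 -0.8 -0.8 -0.4 -0.1 -0.3 -0.  -0.6
 -0.4  1.5  0.7 -0.1 -0.1]
both [-1.62920e+01 -1.91100e+00  1.29518e+02  1.69000e-01  1.00000e-03] [-0.9  0.1 -0.5  0.7 -0.4  0.8 -0.7  0.1  0.1  0.3 -1.5  1.4  0.3 -0.2
  0.4 -0.1 -0.8 -0.6  0.8 -1.2 -0.8 -0.7  0.2  0.2  0.4 -0.1 -0.3  1.9
  0.9  0.3  0. ]
```

{"name": "arm_command", "arguments": {
  "increments": "0 -1.5 0 0;0 0 0 0;0 0 0 0;0 0 0 0",
  "claw": 1
}}

```text
time: 17.2
tool_pos: [0.6196, -0.0569, 0.4513]
orientation: [-0.449, 0.56, -0.545, 0.433]
force: [0.5, -0.2, -0.6]
grip_width: 0.0855
```

```bash
python3 - <<'E'
from cell import eyes
from h import *
a=load("side12.npz")["color"].astype(float)
for i in range(3):
    c=eyes.read_camera("side"); d=np.abs(c["color"]-a)[200:275,375:412].mean(); print(d)
np.savez("side13.npz",**c); crop(c,360,180,430,280,8,"pics/s13.png")
E
```

```text
1.8247447447447447
1.7831831831831833
1.7932732732732732
```

View pics/s13.png

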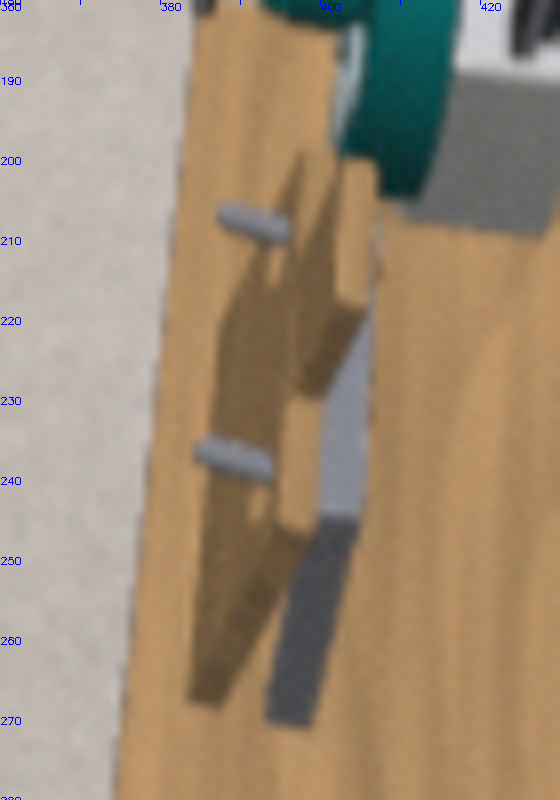

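The board is static, with tilt ≈0.17 rad from both cameras independently. Next I'll move over to the knob and re-measure from the unobstructed cameras before pushing.

```bash
python3 - <<'E'
from go import *
plan((.43,.289,.42),-.22,10)
E
```

```text
0.03957250306296251 -2.9 0.3 -2.6 -0.0;-3.0 0.3 -2.6 -0.0;-3.0 0.3 -2.6 -0.0;-3.0 0.3 -2.6 -0.0;-3.0 0.3 -2.6 -0.0;-3.0 0.3 -2.6 -0.0;-3.0 0.3 -2.6 -0.0;-3.0 0.3 -2.6 -0.0;-3.0 0.3 -2.6 -0.0;-3.0 0.3 -2.6 -0.0
```

{"name": "arm_command", "arguments": {
  "increments": "-2 0 -2 0;-3 0.2 -2.6 0;-3 0.3 -2.6 0;-3 0.3 -2.6 0;-3 0.3 -2.6 0;-3 0.3 -2.6 0;-3 0.3 -2.6 0;-3 0.3 -2.6 0;-3 0.3 -2.6 0;-2 0.2 -2 0;0 0 0 0;0 0 0 0",
  "claw": -1
}}

```text
time: 18.55
tool_pos: [0.4324, 0.2825, 0.4297]
orientation: [-0.448, 0.561, -0.545, 0.432]
force: [0.2, 0.1, 0.2]
grip_width: 0.0001
```

```bash
python3 - <<'E'
from go import *
need(.4295,.2885,.32)
from cell import eyes
from h import *
c=eyes.read_camera("side"); np.savez("side14.npz",**c);cv2.imwrite("pics/s14.png",c["color"])
c=eyes.read_camera("top"); np.savez("top14.npz",**c);crop(c,320,130,390,180,10,"pics/t14.png"); 
c=eyes.read_camera("wrist"); np.savez("wrist14.npz",**c);cv2.imwrite("pics/w14.png",c["color"])
E
```

```text
t 18.55 tcp [0.4324 0.2825 0.4297] zhead -0.227 need cm [-0.56 10.98 -0.07] turn deg 0.0 F [0.2 0.1 0.2] w 0.0001 j6 0.67
```

View pics/s14.png

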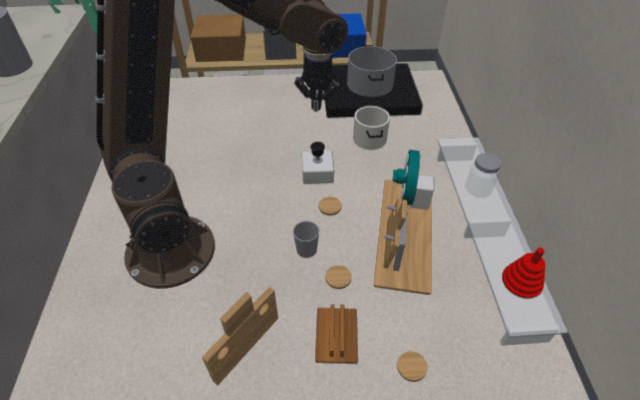

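View pics/t14.png

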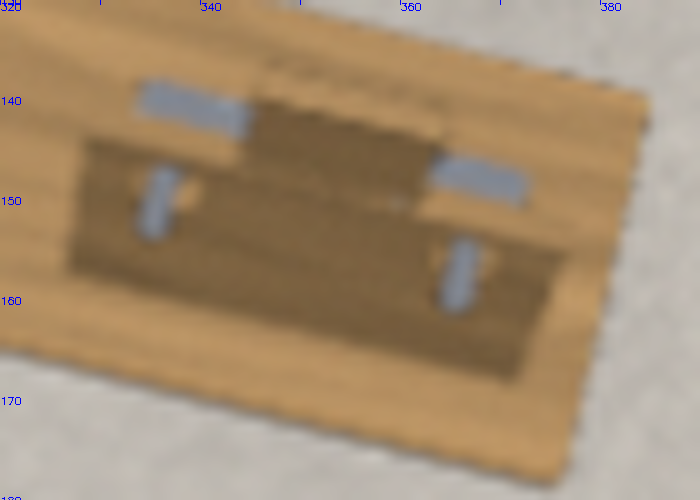

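View pics/w14.png

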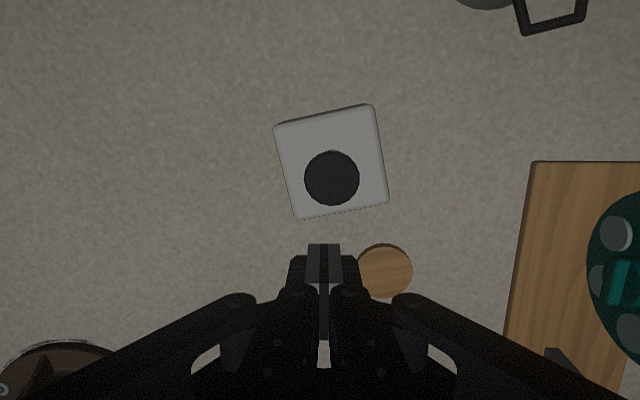

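```bash
python3 - <<'E'
from t12 import *
t=load("top14.npz")
q=lambda u,v:(320+u/10-.45,130+v/10-.45)
to=[(t,q(88,140),(-6,80,22)),(t,q(68,270),(-6,80,-78)),(t,q(516,381),(-6,-80,-78)),(t,q(566,256),(-6,-80,22)),(t,q(262,102),(-6,30,72)),(t,q(444,137),(-6,-30,72))]
for n,o in(("top",to),("all",so+wo+to)):
    p,r=fitb(o); print(n,p.round(3),r)
c14=load("side14.npz"); crop(c14,360,180,430,280,8,"pics/s14c.png",[proj(c14,bp(p,o[2]))[0] for o in so])
for k in (.17,.2): # residual norm at fixed tilt
    f=lambda x:np.concatenate([proj(c,bp([x[0],x[1],x[2],k,x[3]],X))[0]-np.array(uv) for c,uv,X in so+wo+to])
    r=least_squares(f,[-15,0,130,0]); print(k,r.cost)
E
```

```text
side [-1.43010e+01  4.35200e+00  1.24194e+02  1.72000e-01 -1.00000e-03] [-0.2 -0.5  0.1 -0.   0.2  0.  -0.  -0.2  0.7 -0.1 -0.8  0.9 -0. ]
wrist [-1.6509e+01 -2.4290e+00  1.2782e+02  1.7200e-01 -2.0000e-03] [ 0.4  0.6  0.2  0.4 -0.7 -0.3  0.8 -0.8 -0.8 -0.4 -0.1 -0.3 -0.  -0.6
 -0.4  1.5  0.7 -0.1 -0.1]
both [-1.62920e+01 -1.91100e+00  1.29518e+02  1.69000e-01  1.00000e-03] [-0.9  0.1 -0.5  0.7 -0.4  0.8 -0.7  0.1  0.1  0.3 -1.5  1.4  0.3 -0.2
  0.4 -0.1 -0.8 -0.6  0.8 -1.2 -0.8 -0.7  0.2  0.2  0.4 -0.1 -0.3  1.9
  0.9  0.3  0. ]
top [-1.08610e+01 -4.18500e+00  1.12617e+02  1.64000e-01  1.00000e-03] [ 0.3 -0.3  0.1  0.3 -0.1  0.   0.3 -0.3 -0.5 -0.3 -0.1  0.7  0. ]
all [-1.62830e+01 -2.01900e+00  1.29311e+02  1.68000e-01  1.00000e-03] [-0.9  0.1 -0.5  0.8 -0.3  0.8 -0.8  0.2  0.   0.4 -1.5  1.5  0.2 -0.
  0.5 -0.  -0.8 -0.5  0.8 -1.1 -0.8 -0.6  0.2  0.2  0.4 -0.1 -0.3  1.9
  0.9  0.3 -0.6 -0.6 -0.7  0.2 -0.4  0.1  0.1 -0.5 -1.1 -0.8 -0.4  0.3
  0. ]
0.17 10.268163141622924
0.2 26.32417207420889
```

View pics/s14c.png

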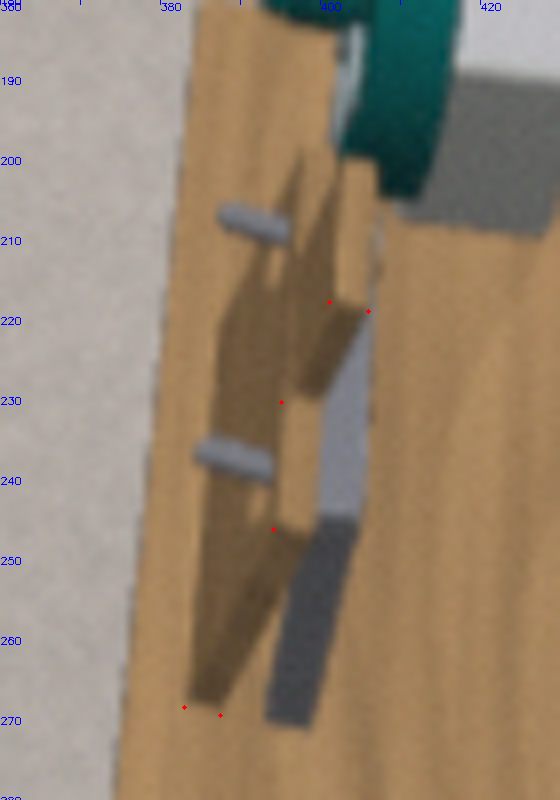

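All three cameras agree on a tilt of 0.16–0.17 rad, with the offsets well inside limits. Now I'll push the knob.

{"name": "arm_command", "arguments": {
  "increments": "-0.3 2 -0.1 0;-0.3 3 0 0;0 3 0 0;0 2 0 0;0 1 0 0;0 0 0 0"
}}

```text
time: 19.3
tool_pos: [0.434, 0.2835, 0.3174]
orientation: [-0.444, 0.563, -0.548, 0.431]
force: [-0.4, -0.6, 0.4]
grip_width: 0.0
```

```bash
python3 - <<'E'
from go import *
need(.4295,.2885,.30)
E
```

```text
t 19.3 tcp [0.434  0.2835 0.3174] zhead -0.238 need cm [-0.38  1.76 -0.51] turn deg 0.0 F [-0.4 -0.6  0.4] w 0.0 j6 0.67
```

{"name": "arm_command", "arguments": {
  "increments": "-0.4 0.5 -0.5 0;0 0.8 -0.1 0;0 0.5 0 0;0 0 0 0"
}}

```text
time: 19.7
tool_pos: [0.4291, 0.2891, 0.3006]
orientation: [-0.442, 0.563, -0.549, 0.432]
force: [-0.2, -0.8, 0.1]
grip_width: 0.0
```

```bash
python3 - <<'E'
from go import *
need(.4295,.2885,.273)
from cell import eyes
from h import *
c=eyes.read_camera("side"); crop(c,270,110,390,200,6,"pics/s15.png")
E
```

```text
t 19.7 tcp [0.4291 0.2891 0.3006] zhead -0.239 need cm [0.05 2.75 0.12] turn deg 0.0 F [-0.2 -0.8  0.1] w 0.0 j6 0.68
```

View pics/s15.png

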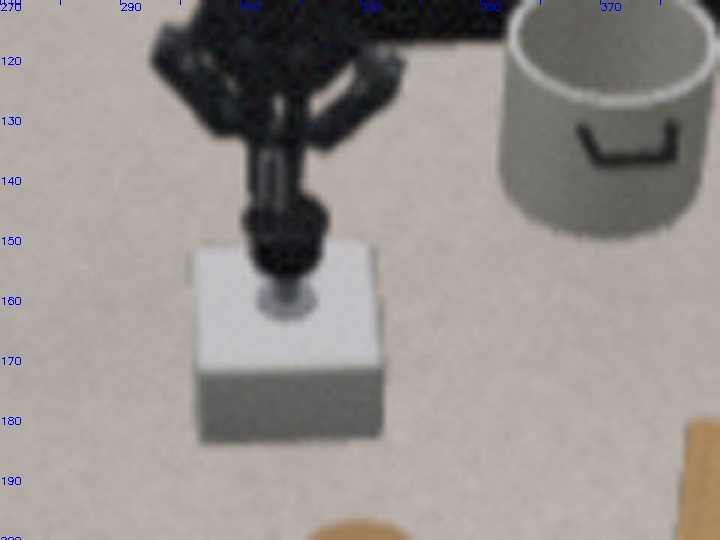

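The closed fingers are centred over the knob, so I'll push down.

{"name": "arm_command", "arguments": {
  "increments": "0 0.6 0 0;0 0.6 0 0;0 0.5 0 0;0 0.5 0 0;0 0.2 0 0;0 0 0 0"
}}

```text
time: 20.35
tool_pos: [0.4289, 0.2893, 0.276]
orientation: [-0.441, 0.563, -0.549, 0.433]
force: [0.2, -0.8, 2.8]
grip_width: 0.0003
```

{"name": "arm_command", "arguments": {
  "increments": "0 0.3 0 0;0 0.3 0 0"
}}

```text
time: 20.55
tool_pos: [0.4289, 0.2894, 0.2727]
orientation: [-0.44, 0.562, -0.549, 0.434]
force: [-14.4, -9.5, 76.2]
grip_width: 0.0
```

76 N at .2727 (expected .273), so the knob is on its stop. I'll back off.

{"name": "arm_command", "arguments": {
  "increments": "0 -1 0 0;0 -3 0 0;0 -4 0 0;0 -3 0 0;0 -2 0 0;0 0 0 0;0 0 0 0"
}}

```text
time: 21.25
tool_pos: [0.4308, 0.2883, 0.4067]
orientation: [-0.44, 0.563, -0.549, 0.434]
force: [-0.3, 0.2, -0.0]
grip_width: -0.0002
```

```bash
python3 - <<'E'
from go import *
need(.4295,.2885,.4)
from cell import eyes
from h import *
a=load("side14.npz")["color"].astype(float)
c=eyes.read_camera("side"); np.savez("side16.npz",**c)
print("board diff",np.abs(c["color"]-a)[200:275,375:412].mean())
crop(c,290,130,430,290,5,"pics/s16.png"); w=eyes.read_camera("wrist"); crop(w,200,50,440,250,3,"pics/w16.png"); t=eyes.read_camera("top"); crop(t,220,100,400,230,4,"pics/t16.png")
E
```

```text
t 21.25 tcp [0.4308 0.2883 0.4067] zhead -0.238 need cm [ 0.01  0.68 -0.11] turn deg 0.0 F [-0.3  0.2 -0. ] w -0.0002 j6 0.69
board diff 1.831951951951952
```

View pics/s16.png

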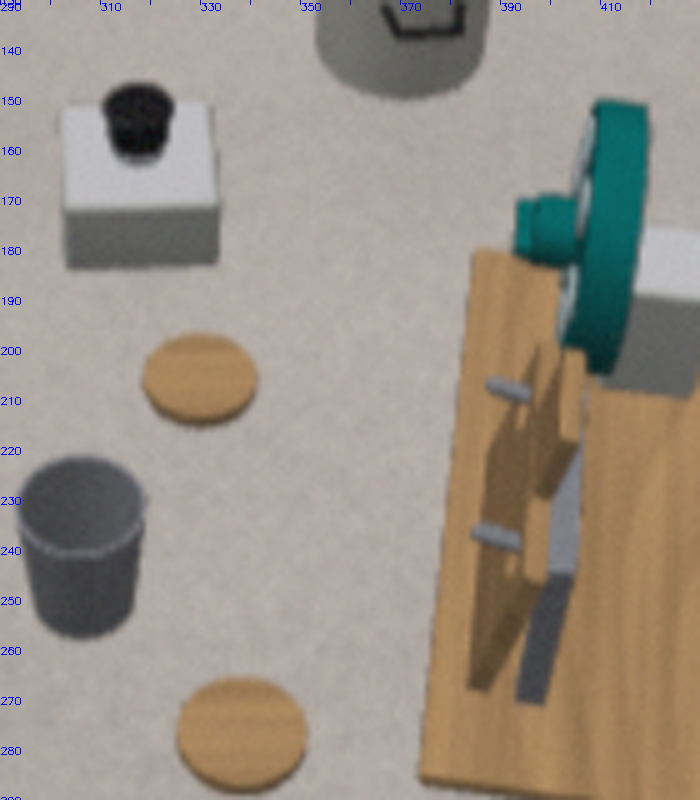

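View pics/w16.png

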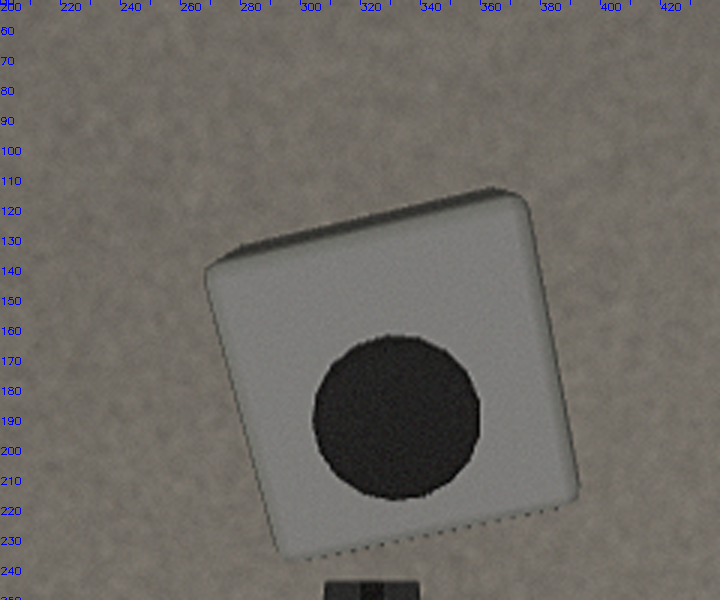

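```bash
python3 - <<'E'
from h import *
a=load("side0.npz")["color"].astype(float);b=load("side16.npz")["color"];k=load("side14.npz")["color"]
print("knob patch vs home",np.abs(b-a)[140:170,305:332].mean(),"knob out vs home",np.abs(k-a)[140:170,305:332].mean())
from cell import arm
print(arm.close_job())
E
```

```text
knob patch vs home 8.845679012345679 knob out vs home 27.23127572016461
the job is handed in; nothing more can be done
None
```

I pulled the knob out to its stop and hung the smaller board from the rack on both pins. I then let it go, pushed the knob back in and handed the job in at about 21 s. No verdict was reported.

- **Knob:** Pulling ended on the hard stop at 74 N. Pushing ended on the stop at 76 N, with the tool at 0.2727 m, where 0.273 m was expected for fully home. The last side view looks like the knob did at the start. The pixel comparison was not perfectly clean: 8.8 grey levels off the starting picture, against about 1.8 for plain noise and 27 with the knob out. I didn't find out why.
- **Board:** Fitted from all three cameras, the middle of its holes is about 2 mm in front of its seat, 2 mm to the right of it and 4 mm below it, with almost no yaw error. It did not move while the knob was pushed.
- **Tilt:** The board did not settle upright against the crossbar; its lower edge swings forward. The cameras give 0.164, 0.172 and 0.172 rad against the 0.2 limit. An earlier rough fit, taken just after release with some badly picked points, gave 0.198, so this is the smallest margin in the run.
- **Bystanders:** In the last side view, the cup and the discs in view had not visibly moved. I did not measure them or the pot. The gripper finished clear above the knob with no contact force.

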